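Clamp a board on the indexing holder and turn it to the work station

TASK

Lay the circuit board from the wooden rest into the nest of the indexing turntable. Then lift the hold-down bridge with the orange handle up and off the peg of the leaning blue rack and set it over the board, right down on the turntable's two steel posts. With the bridge seated, turn the turntable until its red line clicks in at the red pointer, and let go; do not push the flux bottle, solder reel, cutters or marker about.

Things in the scene. Friction and masses are not known exactly. Their poses are not given: they have to be found in the camera images.
- board: Loose circuit board with blue, yellow and grey components, 58 x 90 mm; starts on the wooden rest. Origin: centre of its underside; x across the width, y along the length, z up. The board itself is 4 mm thick with straight edges to grip across the width; components reach 20 mm up. Either way round will do in the nest.
- board_rest: Fixed wooden block 36 x 78 x 20 mm (x, y, z) under the board; the board overhangs it by about 11 mm along each long side, so fingers pass beside it. Origin: centre of its underside, on the bench.
- hold_down: Loose bridge, 0.2 kg: aluminium frame 60 x 148 x 6 mm (x, y, z), four rubber feet reaching 16 mm below it, handle above. Origin: centre of the frame's underside; y lengthwise, z toward the handle. Two 14 mm through holes at y = +-60 mm. Starts hanging by its +y hole on the peg, feet on the leaning face, z axis 40 degrees off vertical. Either way round fits the posts.
- handle (a point): Centre of the hold-down's orange handle bar, 38 mm above the hold-down's origin, same axes: bar 14 mm wide (x), 96 mm long (y), 16 mm high (z), with 24 mm of clear space between bar and frame.
- rack: Fixed blue rack, 76 mm wide, 150 mm deep, 152 mm high with the peg. Its face rises at 40 degrees from level toward the back; one steel peg stands square off the face near the top. Origin: centre of its underside; -x is the front (low edge, toward the robot).
- peg_tip (a point): Rounded end of the peg: 8 mm thick, 40 mm long, square to the face, so leaning 40 degrees from vertical toward the rack's front. Draw the hold-down off along the peg (along the hold-down's own z); about 18 mm of peg stand out above its frame. It bears on the hole's upper edge; raised 3 mm up the slope the hole is centred on the peg and does not rub. Axes are those of the rack.
- nest (a point): Centre of the top of the turntable's black pedestal (36 mm wide in x, 20 mm above the disc, 54 mm above the bench); turns with the table; y along the nest, z up. A seated board has its origin here, length along y. Stops 4 mm high leave it 3 mm play each way: at the ends, and at the sides 29 to 39 mm from the middle, so fingers fit beside the middle.
- post_a (a point): Shoulder of one steel post, at y = +60 mm of the nest and 22 mm above it, same axes. The shoulder is 16 mm wide; an 8 mm pin with tapered tip stands 22 mm above it. A seated hold-down rests on both shoulders with the pins in its holes: its origin is 22 mm above nest, its length along y, and it clears the board by 2 mm.
- post_b (a point): The same on the other post, at y = -60 mm of the nest.
- turntable (a joint): Angle of the 148 mm disc in rad about the vertical through nest, anticlockwise positive; starts -1.35 to -0.8, stops at -1.7 and 0.5. At 0 (red line at red pointer) a sprung ball drops between two bumps and centres it from within about 0.06 rad; passing a bump takes about 0.15 N m, elsewhere friction 0.03 N m. Turn it by the seated hold-down's handle (0.05 rad of play) or the posts.
- index_pointer (a point): Outer tip of the red pointer on the turntable's fixed base, 88 mm from its axis, 14 mm above the bench; at the work station the red line on the disc points at it.
- flux_bottle: White and yellow bottle with a red cap, 36 mm wide, 88 mm high, loose bystander. Origin: centre of its underside.
- solder_reel: Blue reel, 60 mm wide, 56 mm high, loose bystander. Origin: centre of its underside.
- side_cutter: Side cutters with red grips, 46 x 123 x 10 mm, lying flat, loose bystander. Origin: centre of its underside.
- marker: Marker pen, 16 x 122 x 17 mm, lying flat, loose bystander. Origin: centre of its underside.

How it is judged:
By the outcome, as a careful person would: the job done as asked, in the order asked, and still so for the second after the job is handed in, with the robot touching nothing.
It also fails if it takes over 58 s, if anything falls off the work surface, if the arm or the gripper's body presses on something with over 40 N, if the wrist force passes 120 N, or if a joint passes its speed limit or range.

ROBOT

A 6-joint arm with a two-finger parallel gripper is mounted at the origin on a cart in front of the work surface, level with it; the furniture and walls round the work are solid. World frame = base frame: x ahead of the robot, y to its left, z up, the work surface at z = 0. Lengths are in m, angles in rad, forces in N, time in s.
With the tool pointing down it reaches from about 0.4 to 0.825 m from the base axis. Payload 7 kg.
Tool frame: the origin (TCP) lies at the very end of the fingers, on their centre line; the grasp point (between the pads) lies 19 mm behind it (tcp_to_grasp is the distance from the TCP to the grasp point, in m); x points along the fingers, z is the direction in which the jaws open and shut, and the axes are right-handed (so a half turn about x gives the same grasp; the last joint's range is limited). The gripper opens to 88 mm and grips with 3 to 60 N. Pads are 19 mm wide; open, the fingers measure 130 mm over their backs; the gripper's body (78 mm by 193 mm) begins 47 mm behind the grasp point.
Start: joints at [1.081, 0.359, 0.012, 0, -1.224, -0.288], TCP at [0.474, 0.481, 0.227] pointing down, gripper open.
Joint ranges: [-3.07, 3.07], [-1.43, 2.12], [-1.02, 1.25], [-3.03, 1.67], [-3.05, -0], [-3.03, 3.03]. Speed limits (rad/s): [2.39, 2.39, 3.01, 3.14, 3.14, 3.14].

INTERFACE

Orientations are given as [roll, pitch, yaw] about the fixed x, y, z axes, in that order (R = Rz(yaw) Ry(pitch) Rx(roll)).
In Python, from station import get_state, grab_frame, job_done, tcp_to_grasp gives the robot as it stands. The module is installed in compiled form; this text tells all that it offers.
- The arm moves only by the shell command python3 -m crank 'ROWS' [FORCE]. ROWS is JSON, a list of rows, each a list of 7 numbers: the shift along the tool's x, y, z in m, then the turn, a rotation vector about the tool's x, y, z in rad, then the opening, from 0 (shut) to 1 (fully open). In form: [[x, y, z, wx, wy, wz, fingers], ...]. A call has 1 to 10 rows; each row is the pose to reach, as a shift and turn from the pose commanded when the call began, along the tool's axes at that moment; what a row does not reach only later rows make up. A row lasts 1/8 s, in which the tool goes at most 62.5 mm and 10.7 degrees, less where a joint would pass 70% of its speed; a pose out of reach is approached as far as the arm can. A call with a gripper value outside its range is refused whole. The fingers move at their own pace and stop on an object; FORCE is the grip in N (left out, the last holds). Time passes only in rows, so rows that repeat a pose let the fingers close. It gives the time, the measured TCP pose, the force and the opening at its end, in the units of the state.
- get_state(): the state, without advancing time (a new reading comes with each control period).
- grab_frame(name): name is "side" or "top" or "wrist"; returns a dict with "pixels" (400x640x3 uint8, red, green, blue), "vfov" (degrees; the focal length in pixels is half the picture's height over the tangent of half this angle, whatever the lens; pixels are square), "cx", "cy" (the principal point, pixels), "extrinsics" (4x4, takes a point from world to camera coordinates). Camera axes: x right, y up, looking along -z (the intrinsics and any distortion apply to the point x, -y, -z); pixel columns grow to the right and rows downward; lengths in m; the calibration is good to about 2 mm. A picture is of the moment at which its call begins. There is no depth.
- job_done(): hands the job in, once; it reports no verdict.
The state is a dict: "t": time; "q": joint angles; "qd": joint speeds; "joint_efforts": joint torques, N m; "eef_pos": TCP position; "ee_rot": TCP orientation; "force": force on the tool from outside, world axes, zero at the start; "moment": the same for the moment, N m; "width": finger opening in m.
Only numpy, scipy, OpenCV 4.12 (cv2) and the standard library are available. Lean on these libraries where they do the work, as an engineer would, in place of code of your own. Each camera call takes 0.05 s, during which the arm holds its last target.

## Working session

There is one attempt and no reset: what is moved stays moved. The work goes in short steps, Python scripts to look and compute and a shell command to move; the robot and the scene stay as the last step left them, time stands still between calls to the robot, and variables do not carry over. Pictures are saved under pics/ and viewed, and the job is handed in when it is done.

```bash
mkdir -p pics; ls; cat > look.py <<'E'
import sys,cv2,numpy as np,pickle
from station import grab_frame,get_state
def snap(n,tag):
    f=grab_frame(n); cv2.imwrite(f'pics/{tag}.png',cv2.cvtColor(f['pixels'],cv2.COLOR_RGB2BGR)); pickle.dump(f,open(f'pics/{tag}.pkl','wb')); return f
E
python3 - <<'E'
from look import *
s=get_state(); print(s)
for n in ['side','top','wrist']:
    f=snap(n,n+'0'); print(n,f['vfov'],f['cx'],f['cy'],{k:v for k,v in f.items() if k not in('pixels',)}); 
E
```

```text
pics
{'t': 0.0, 'q': array([ 1.08109639e+00,  3.59352803e-01,  1.10589931e-02, -3.35519480e-04,
       -1.22409931e+00, -2.88126627e-01]), 'qd': array([-0.00031623,  0.00133397, -0.00057587,  0.00114729,  0.00072688,
        0.00069936]), 'joint_efforts': array([-1.56546052e-04, -5.82719958e+01,  2.93063468e+01,  6.99724093e+00,
        6.89937457e-03, -1.60241784e-04]), 'eef_pos': array([0.47333667, 0.4805385 , 0.22564742]), 'ee_rot': array([ 0.09313419,  1.56916867, -2.25560296]), 'force': array([ 0.80409411,  0.23975048, -0.1147884 ]), 'moment': array([-0.00379133, -0.01799918, -0.02840288]), 'width': 0.08789007725428624}
side 54.715545837997645 325.19842196504425 198.17128436508554 {'vfov': 54.715545837997645, 'cx': 325.19842196504425, 'cy': 198.17128436508554, 'extrinsics': array([[ 0.92420416, -0.38184182, -0.00659488, -0.39416576],
       [ 0.14724495,  0.34034967,  0.92869857, -0.30023525],
       [-0.35237139, -0.85927814,  0.37077686, -0.46172414],
       [ 0.        ,  0.        ,  0.        ,  1.        ]])}
top 50.3915440227824 322.31292831639865 195.48058396324421 {'vfov': 50.3915440227824, 'cx': 322.31292831639865, 'cy': 195.48058396324421, 'extrinsics': array([[ 0.0268814 , -0.99963561,  0.00245773,  0.24862209],
       [ 0.99818193,  0.02697483,  0.0538999 , -0.5394447 ],
       [-0.05394655,  0.00100436,  0.99854332, -0.96323173],
       [ 0.        ,  0.        ,  0.        ,  1.        ]])}
wrist 70.30414644940895 323.7670920234391 194.299859725988 {'vfov': 70.30414644940895, 'cx': 323.7670920234391, 'cy': 194.299859725988, 'extrinsics': array([[-7.01735552e-01, -7.12437285e-01,  5.74873019e-04,
         6.74865913e-01],
       [ 6.81816776e-01, -6.71808588e-01, -2.89480751e-01,
         3.71992125e-02],
       [ 2.06623085e-01, -2.02746976e-01,  9.57183663e-01,
        -3.90760831e-01],
       [ 0.00000000e+00,  0.00000000e+00,  0.00000000e+00,
         1.00000000e+00]])}
```

View pics/side0.png

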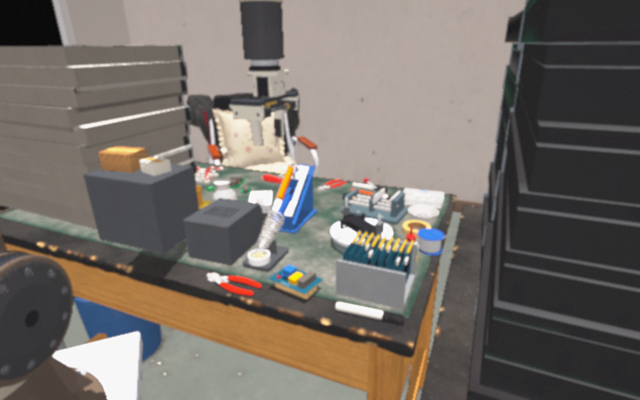

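View pics/top0.png

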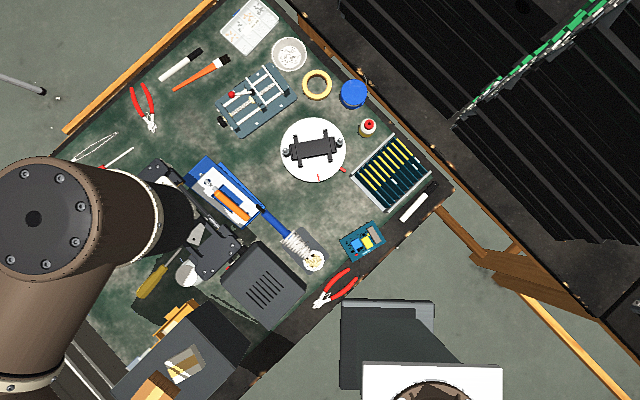

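View pics/wrist0.png

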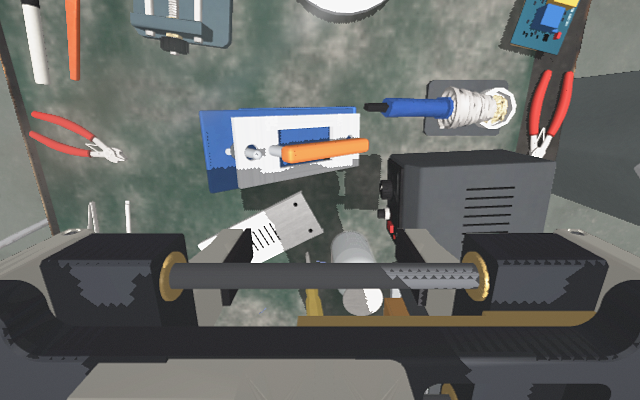

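```bash
cat >> look.py <<'E'
def ray(f,u,v):
    E=f['extrinsics'];F=200/np.tan(np.radians(f['vfov']/2))
    d=np.array([(u-f['cx'])/F,-(v-f['cy'])/F,-1.]);R=E[:3,:3]
    return -R.T@E[:3,3],R.T@d
def onz(f,u,v,z):
    o,d=ray(f,u,v); return o+d*(z-o[2])/d[2]
def proj(f,p):
    E=f['extrinsics'];F=200/np.tan(np.radians(f['vfov']/2))
    c=E[:3,:3]@np.array(p)+E[:3,3]; return np.array([f['cx']+F*c[0]/-c[2],f['cy']-F*c[1]/-c[2]])
def tri(f1,p1,f2,p2):
    o1,d1=ray(f1,*p1);o2,d2=ray(f2,*p2)
    A=np.stack([d1,-d2],1);s=np.linalg.lstsq(A,o2-o1,rcond=None)[0]
    a=o1+s[0]*d1;b=o2+s[1]*d2;return (a+b)/2,np.linalg.norm(a-b)
def load(t): return pickle.load(open(f'pics/{t}.pkl','rb'))
def crop(tag,x0,y0,x1,y1,out):
    im=cv2.imread(f'pics/{tag}.png')[y0:y1,x0:x1];k=min(800/(x1-x0),600/(y1-y0))
    cv2.imwrite(f'pics/{out}.png',cv2.resize(im,None,fx=k,fy=k,interpolation=cv2.INTER_CUBIC));print(out,k)
E
python3 - <<'E'
from look import *
crop('top0',260,80,460,230,'c1');crop('top0',160,130,320,250,'c2');crop('top0',310,190,450,295,'c3')
crop('side0',230,140,430,290,'c4');crop('wrist0',190,70,550,230,'c5')
E
```

```text
c1 4.0
c2 5.0
c3 5.714285714285714
c4 4.0
c5 2.2222222222222223
```

View pics/c1.png

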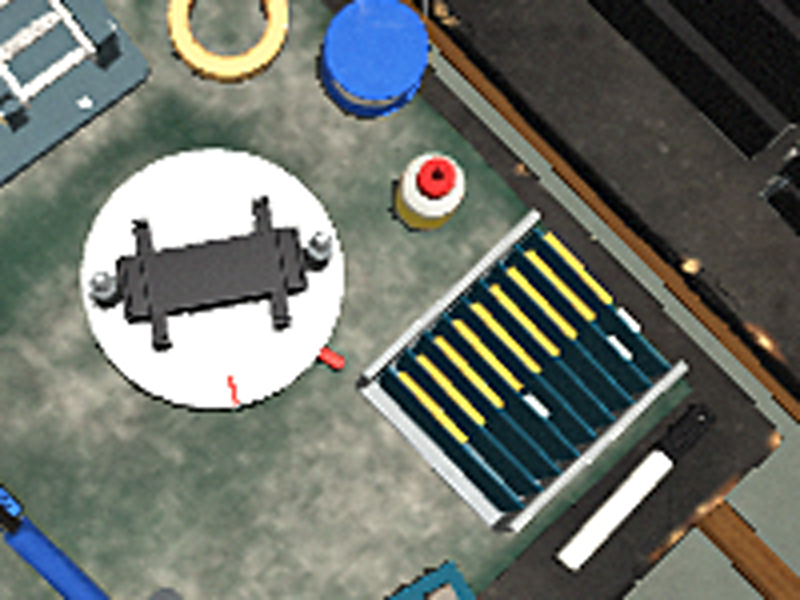

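View pics/c2.png

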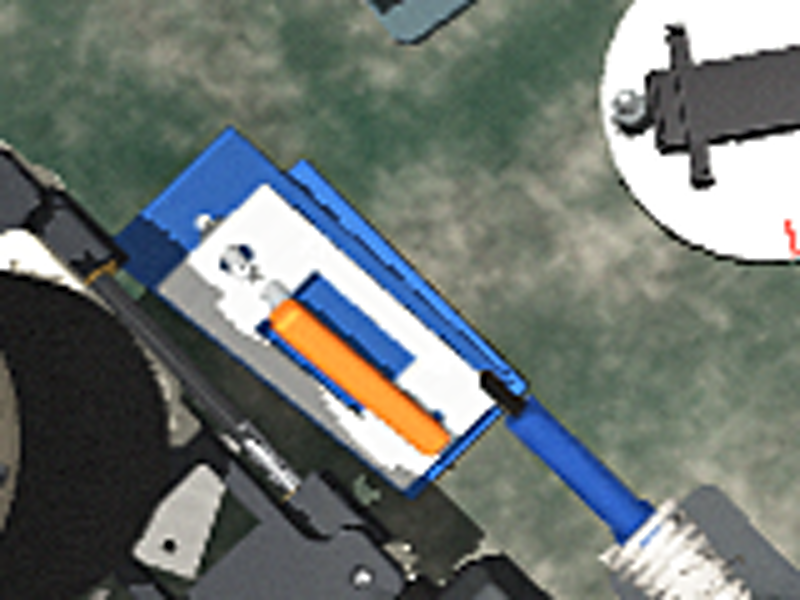

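View pics/c3.png

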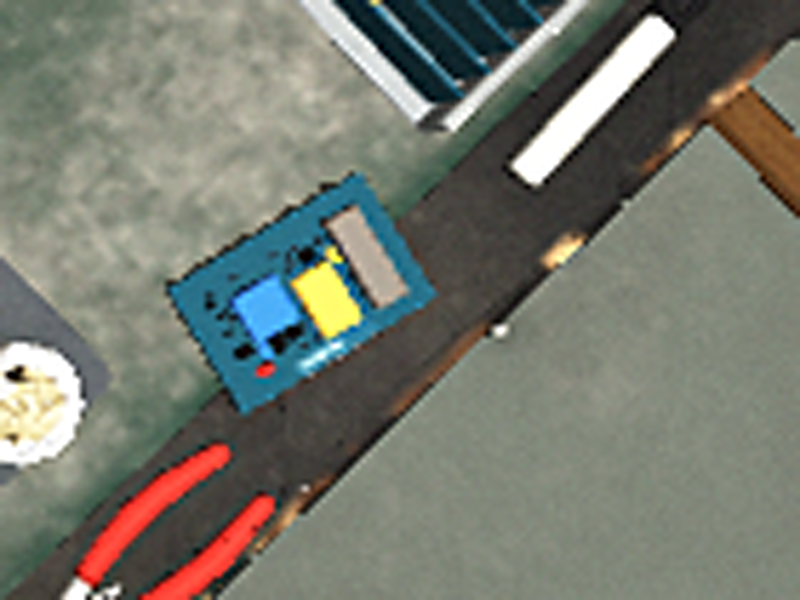

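View pics/c4.png

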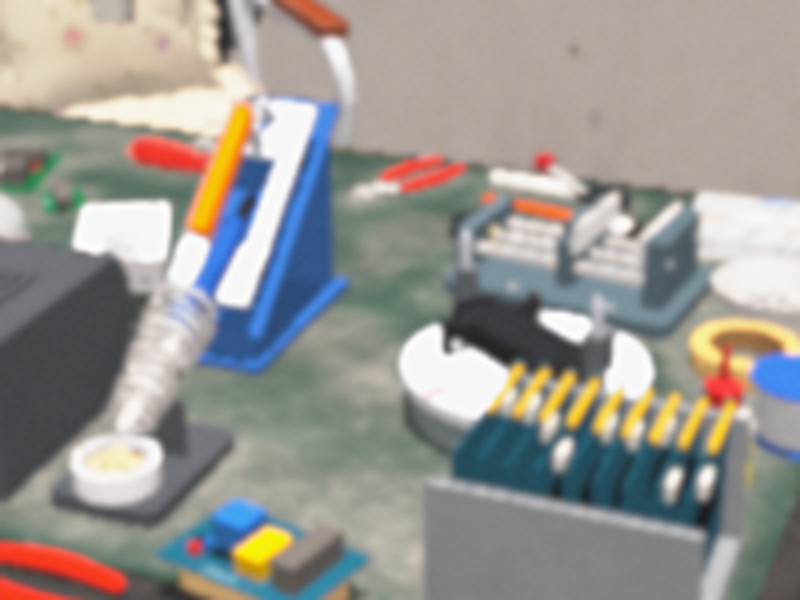

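View pics/c5.png

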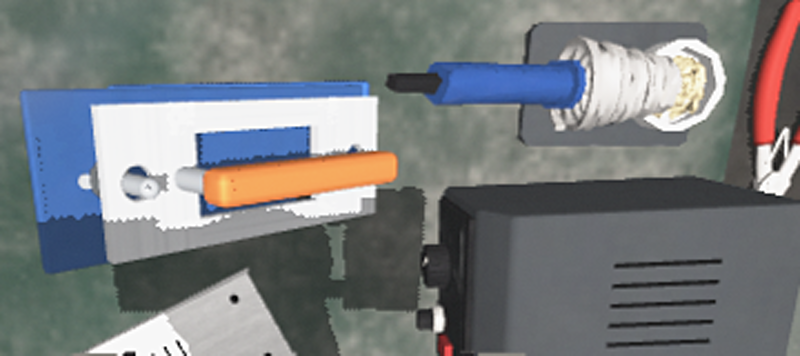

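```bash
python3 - <<'E'
from look import *
np.set_printoptions(precision=4,suppress=True)
T=load('top0');S=load('side0');W=load('wrist0')
hsv=lambda f:cv2.cvtColor(f['pixels'],cv2.COLOR_RGB2HSV)
def box(q): return np.array(q)
# board by mask: teal
h=hsv(T);m=((h[...,0]>93)&(h[...,0]<110)&(h[...,1]>150)&(h[...,2]>60)).astype(np.uint8)
roi=np.zeros_like(m);roi[215:268,335:390]=1;m*=roi
c=max(cv2.findContours(cv2.morphologyEx(m,cv2.MORPH_CLOSE,np.ones((9,9))),0,2)[0],key=cv2.contourArea)
w=np.array([onz(T,*p[0],0.024)[:2]*1000 for p in c],np.float32)
print('board',cv2.minAreaRect(w))
for p in [(360,172),(168,288),(245,412),(437,293)]: print(onz(T,310+p[0]/5.714,190+p[1]/5.714,.024))
# disc
v=T['pixels'].astype(int);m=(v.min(2)>225).astype(np.uint8);roi=np.zeros_like(m);roi[110:190,272:352]=1;m*=roi
c=max(cv2.findContours(cv2.morphologyEx(m,cv2.MORPH_CLOSE,np.ones((25,25))),0,2)[0],key=cv2.contourArea)
w=np.array([onz(T,*p[0],0.034)[:2]*1000 for p in c],np.float32)
print('disc',cv2.minEnclosingCircle(w),cv2.fitEllipse(w))
# posts tip
g=lambda x,y:(260+x/4,80+y/4)
a=onz(T,*g(102,285),.09);b=onz(T,*g(320,243),.09);print('posts',a,b,(a+b)/2,np.linalg.norm(a-b),np.arctan2(*(b-a)[[1,0]]))
print('ptr tip',onz(T,*g(342,365),.014))
ro=onz(T,*g(236,404),.034);ri=onz(T,*g(231,377),.034);print('red',ri,ro)
# stops extremes (black pedestal)
m=((v.max(2)<75)).astype(np.uint8);roi=np.zeros_like(m);roi[125:170,282:342]=1;m*=roi
cs=cv2.findContours(cv2.morphologyEx(m,cv2.MORPH_CLOSE,np.ones((3,3))),0,2)[0];c=max(cs,key=cv2.contourArea)
w=np.array([onz(T,*p[0],0.054)[:2]*1000 for p in c],np.float32);print('ped',cv2.minAreaRect(w))
# handle
for n,t,wr in [('far',(275,315),(215,188)),('near',(440,440),(388,167))]:
    print(n,tri(T,(160+t[0]/5,130+t[1]/5),W,(190+wr[0]/2.222,70+wr[1]/2.222)))
print('bottle',onz(T,*g(437,177),.088),'reel',onz(T,*g(378,48),.056))
E
```

```text
board ((431.9486083984375, 170.1066131591797), (57.85740661621094, 89.96466064453125), 32.89661407470703)
[0.4792 0.1466 0.024 ]
[0.4313 0.2217 0.024 ]
[0.3833 0.19   0.024 ]
[0.4321 0.1151 0.024 ]
disc ((627.7996826171875, 272.26702880859375), 91.32994842529297) ((632.0536499023438, 280.8223571777344), (142.142822265625, 168.42141723632812), 149.3414764404297)
posts [0.6208 0.3442 0.09  ] [0.6465 0.2285 0.09  ] [0.6336 0.2863 0.09  ] 0.11846284067776208 -1.3516768425069379
ptr tip [0.59   0.2111 0.014 ]
red [0.5792 0.2747 0.034 ] [0.564  0.2714 0.034 ]
ped ((641.6944580078125, 292.5277099609375), (71.91751861572266, 125.04763793945312), 24.675939559936523)
far (array([0.5241, 0.4722, 0.1614]), np.float64(0.0013013901353382158))
near (array([0.4751, 0.4204, 0.0899]), np.float64(0.004222057644460194))
bottle [0.6843 0.1666 0.088 ] reel [0.7633 0.1975 0.056 ]
```

```bash
python3 - <<'E'
from look import *
np.set_printoptions(precision=4,suppress=True)
T=load('top0');S=load('side0');W=load('wrist0')
t=lambda x,y:(160+x/5,130+y/5); w=lambda x,y:(190+x/2.222,70+y/2.222); s=lambda x,y:(230+x/4,140+y/4)
for n,a,b in [('iron black end',t(487,385),w(390,83)),('iron blue mid',t(640,525),w(580,85)),('peg tip',t(237,262),w(148,190)),('frame c1 far',t(263,185),w(93,107)),('frame c far2',t(160,285),w(105,263)),('frame near1',t(497,405),w(378,97)),('frame near2',t(412,490),w(376,213)),
 ('rack base A',t(232,127),w(23,92)),('rack base B',t(115,237),w(47,272)),('hfar top',t(272,315),w(208,188)),('hnear',t(447,440),w(397,165)),
 ]: print(n,*tri(T,a,W,b))
print('boxcorners wrist/top')
for n,a,b in [('box c1',(306,285),(548,165)),('box c2',(253,240),(390,165)),]: print(n,*tri(T,a,W,b))
print('side-top peg/handle')
for n,a,b in [('hfar',t(285,312),s(245,105)),('hnear',t(440,440),s(205,228)),('iron black',t(485,375),s(243,200))]: print(n,*tri(T,a,S,b))
crop('wrist0',190,90,420,210,'c6');crop('side0',230,140,340,250,'c7')
E
```

```text
iron black end [0.5008 0.3978 0.1013] 0.0016877494668465136
iron blue mid [0.4413 0.3346 0.0876] 0.003971443817752629
peg tip [0.534  0.4533 0.2902] 0.0006131579007181662
frame c1 far [0.5777 0.4869 0.1353] 0.001184677501780642
frame c far2 [0.5333 0.5124 0.1804] 0.0004559490687961204
frame near1 [0.4939 0.4013 0.0442] 0.0030115839048698127
frame near2 [0.4525 0.4405 0.0442] 0.005068765062123724
rack base A [0.6012 0.502  0.1319] 0.002419924009695406
rack base B [0.5485 0.5318 0.175 ] 0.00585284509067891
hfar top [0.5255 0.4791 0.1379] 0.0017739402987560116
hnear [0.4747 0.4166 0.0974] 0.005435803005524191
boxcorners wrist/top
box c1 [0.3361 0.2978 0.1007] 0.01546660268894276
box c2 [0.4275 0.4144 0.0477] 0.0025524039345245246
side-top peg/handle
hfar [0.5263 0.47   0.1559] 0.0019844722581385675
hnear [0.4792 0.4168 0.0977] 0.005493554039904352
iron black [0.5025 0.3968 0.1195] 0.0026074182279827046
c6 3.4782608695652173
c7 5.454545454545454
```

View pics/c7.png

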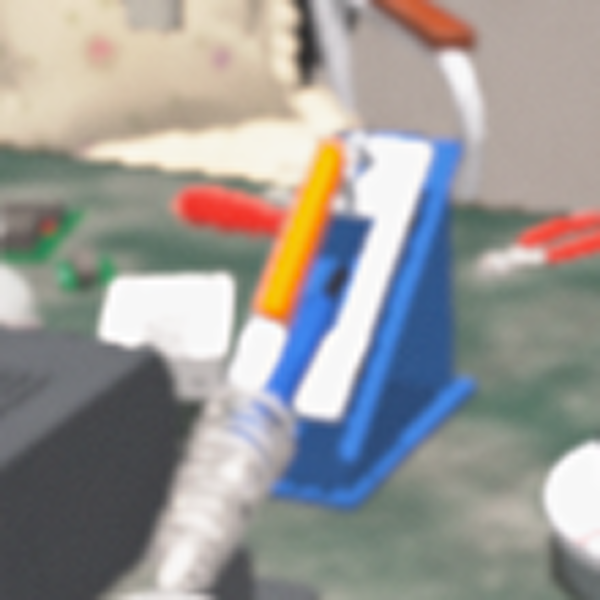

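```bash
cat >> look.py <<'E'
from scipy.spatial.transform import Rotation as Rn
np.set_printoptions(precision=4,suppress=True)
def pose():
    s=get_state(); return np.array(s['eef_pos']),Rn.from_euler('xyz',s['ee_rot']).as_matrix()
def Rt(app,jaw):
    x=np.array(app,float);x/=np.linalg.norm(x);z=np.array(jaw,float);z-=x*(z@x);z/=np.linalg.norm(z)
    return np.stack([x,np.cross(z,x),z],1)
def delta(p,R=None):
    P,C=pose(); R=C if R is None else R
    r=Rn.from_matrix(C.T@R).as_rotvec(); print('shift mm',1000*(C.T@(np.array(p)-P)),'rot',r,'deg',np.degrees(np.linalg.norm(r)))
def ang(a): return np.array([np.cos(a),np.sin(a),0])
E
python3 - <<'E'
from look import *
P,C=pose();print(P);print(C)
W=load('wrist0');E=W['extrinsics'];print('cam in tool',C.T@(-E[:3,:3].T@E[:3,3]-P))
T=load('top0');S=load('side0')
for a,b in [((306,285),(263,203)),((306,285),(235,236)),((257,242),(219,198)),((270,328),(188,215))]: print(a,b,*tri(T,a,S,b))
for j in (0.577,0.577+np.pi): delta([.4315,.1702,.09],Rt([0,0,-1],ang(j)))
for p in [(349,269)]: print(onz(T,*p,.01))
print('cardrack top?',[onz(T,260+x/4,80+y/4,.06) for x,y in [(365,382),(535,212),(500,525)]])
E
```

```text
[0.4734 0.4807 0.2258]
[[-0.0008  0.7124 -0.7018]
 [-0.001  -0.7018 -0.7124]
 [-1.      0.0001  0.0013]]
cam in tool [-0.1586  0.0776 -0.0002]
(306, 285) (263, 203) [0.3772 0.2824 0.1525] 0.05713947461455033
(306, 285) (235, 236) [0.341  0.292  0.0777] 0.0066601662402837845
(257, 242) (219, 198) [0.3804 0.4008 0.118 ] 0.09628082293097205
(270, 328) (188, 215) [0.2576 0.3618 0.1117] 0.00615307110993622
shift mm [136.1726 188.0005 250.3914] rot [-2.9257  0.0004  0.0019] deg 167.62902853805767
shift mm [136.1726 188.0005 250.3914] rot [ 0.2159  0.0013 -0.0003] deg 12.371201879694535
[0.366  0.1975 0.01  ]
cardrack top? [array([0.5758, 0.2007, 0.06  ]), array([0.6726, 0.109 , 0.06  ]), array([0.4992, 0.1251, 0.06  ])]
```

```bash
python3 -m crank '[[0.0,0.188,0.250,0.216,0,0,1],[0.0,0.188,0.250,0.216,0,0,1],[0.0,0.188,0.250,0.216,0,0,1],[0.0,0.188,0.250,0.216,0,0,1],[0.0,0.188,0.250,0.216,0,0,1],[0.03,0.188,0.250,0.216,0,0,1],[0.08,0.188,0.250,0.216,0,0,1],[0.08,0.188,0.250,0.216,0,0,1]]' 20; python3 - <<'E'
from look import *
snap('wrist','w1');snap('top','t1');P,C=pose();print(P,C)
E
```

```text
t: 1.15
eef_pos: [0.4301, 0.1689, 0.1441]
ee_rot: [0.119, 1.564, -2.447]
force: [-0.6, -0.4, 0.8]
width: 0.0877
[0.4327 0.1711 0.1476] [[ 0.0003  0.546  -0.8378]
 [-0.0007 -0.8378 -0.546 ]
 [-1.      0.0008  0.0002]]
```

View pics/w1.png

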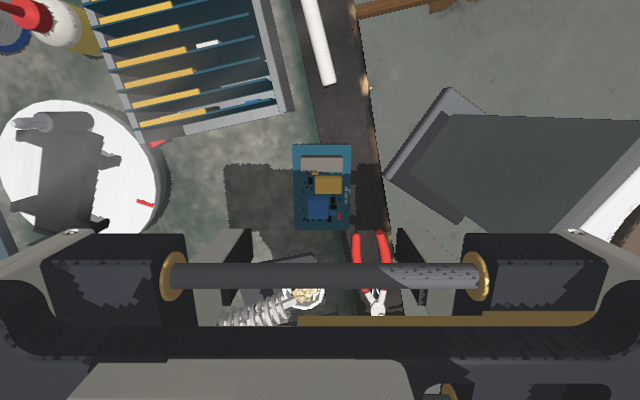

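View pics/t1.png

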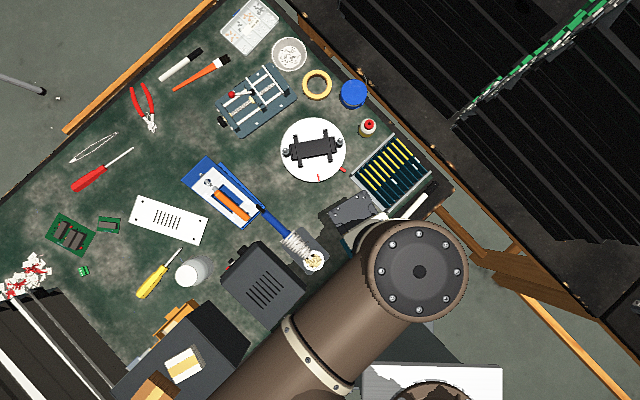

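```bash
python3 - <<'E'
from look import *
f=snap('wrist','w2');P,C=pose();print(P)
h=cv2.cvtColor(f['pixels'],cv2.COLOR_RGB2HSV);m=((h[...,0]>93)&(h[...,0]<110)&(h[...,1]>130)&(h[...,2]>50)).astype(np.uint8)
r=np.zeros_like(m);r[130:240,280:365]=1;m*=r
c=max(cv2.findContours(cv2.morphologyEx(m,cv2.MORPH_CLOSE,np.ones((15,15))),0,2)[0],key=cv2.contourArea)
w=np.array([onz(f,*p[0],0.024)[:2]*1000 for p in c],np.float32);print(cv2.minAreaRect(w),cv2.boundingRect(c))
delta([.4316,.1702,.006],Rt([0,0,-1],-ang(.577)))
E
```

```text
[0.4331 0.1716 0.1481]
((431.187255859375, 169.82814025878906), (56.55398178100586, 87.36735534667969), 33.104339599609375) (298, 144, 57, 83)
shift mm [142.1414   0.2732   2.2493] rot [ 0.0008 -0.0016 -0.0004] deg 0.10234106042565587
```

```bash
python3 -m crank '[[0.06,0,0.002,0,0,0,1],[0.11,0,0.002,0,0,0,1],[0.141,0,0.002,0,0,0,1],[0.141,0,0.002,0,0,0,1],[0.141,0,0.002,0,0,0,1],[0.141,0,0.002,0,0,0,0],[0.141,0,0.002,0,0,0,0],[0.141,0,0.002,0,0,0,0],[0.141,0,0.002,0,0,0,0],[0.141,0,0.002,0,0,0,0]]' 20; python3 - <<'E'
from look import *
s=get_state();print(s['eef_pos'],s['width'],s['force'])
E
```

```text
t: 2.55
eef_pos: [0.4306, 0.1699, 0.0059]
ee_rot: [3.085, 1.57, 0.52]
force: [-3.0, -0.0, 6.9]
width: 0.0578
[0.4306 0.1699 0.0059] 0.057838038862393616 [-2.9873 -0.0093  6.873 ]
```

```bash
python3 -m crank '[[-0.06,0,0,0,0,0,0],[-0.12,0,0,0,0,0,0],[-0.14,0,0,0,0,0,0],[-0.14,0,0,0,0,0,0]]' ; python3 - <<'E'
from look import *
s=get_state();print(s['eef_pos'],s['width'],s['force'])
f=snap('top','t2');v=f['pixels'].astype(int)
m=(v.min(2)>200).astype(np.uint8);n,l,st,ce=cv2.connectedComponentsWithStats(m);
k=l[175,300];print(st[k])
c=cv2.findContours((l==k).astype(np.uint8),0,cv2.CHAIN_APPROX_NONE)[0][0];hu=cv2.convexHull(c)
w=np.array([onz(f,*p[0],0.034)[:2]*1000 for p in hu],np.float32);print(cv2.minEnclosingCircle(w),cv2.fitEllipse(w))
crop('t2',275,110,355,185,'c8'); snap('side','s2');snap('wrist','w3')
E
```

```text
t: 3.05
eef_pos: [0.4311, 0.1704, 0.1472]
ee_rot: [-2.917, 1.567, 0.802]
force: [-0.0, -0.1, -1.4]
width: 0.0575
[0.4311 0.1704 0.1472] 0.057502661711214924 [-0.0047 -0.1067 -1.4082]
[ 280  117   66   65 2201]
((636.6697998046875, 287.87628173828125), 74.059326171875) ((636.377197265625, 287.6019592285156), (146.644775390625, 147.54246520996094), 175.33876037597656)
c8 8.0
```

View pics/c8.png

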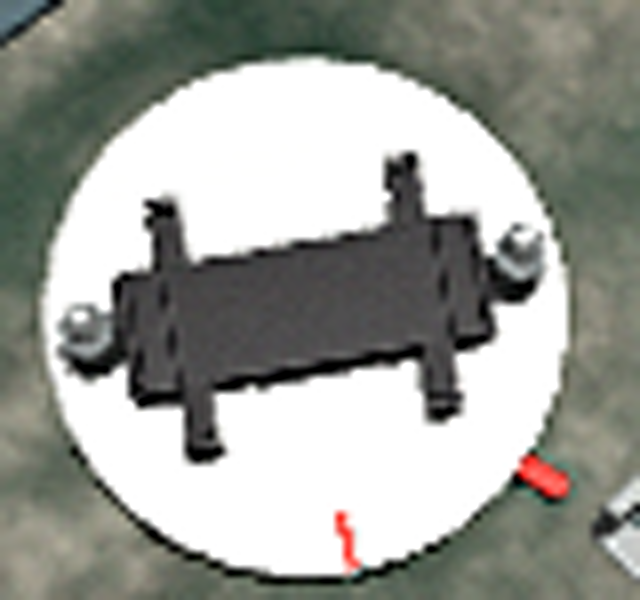

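View pics/w3.png

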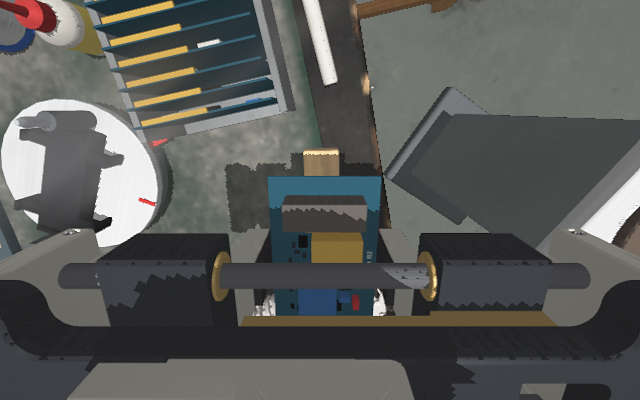

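```bash
python3 - <<'E'
from look import *
f=load('t2');g=lambda x,y:(275+x/8,110+y/8)
a=onz(f,*g(84,314),.098);b=onz(f,*g(522,234),.098);print(a,b,(a+b)/2,np.linalg.norm(a-b),'ang',np.arctan2(*(a-b)[[1,0]]))
q=[onz(f,*g(*p),.058) for p in [(402,157),(155,208),(205,450),(440,408)]];print(q,np.mean(q,0));print(np.linalg.norm(q[0]-q[1]),np.linalg.norm(q[1]-q[2]))
d=(q[1]-q[0])+(q[2]-q[3]);print('ang',np.arctan2(d[1],d[0]))
c=np.array([.6365,.2877]);r=onz(f,*g(352,568),.034)[:2]-c;ri=onz(f,*g(340,516),.034)[:2]-c
p=onz(f,*g(567,488),.014)[:2]-c;pi=onz(f,*g(525,465),.014)[:2]-c
for x in(r,ri,p,pi):print(np.arctan2(x[1],x[0]),np.linalg.norm(x))
E
```

```text
[0.6238 0.3436 0.098 ] [0.6482 0.2284 0.098 ] [0.636 0.286 0.098] 0.1177603902887208 ang 1.7802200055938733
[array([0.6764, 0.2605, 0.058 ]), array([0.6603, 0.3285, 0.058 ]), array([0.5934, 0.3126, 0.058 ]), array([0.6068, 0.2482, 0.058 ])] [0.6342 0.2875 0.058 ]
0.06979886171069513 0.06871944515796567
ang 1.7901958533220526
-2.9210110242128473 0.07430307763063516
-2.9293817952375187 0.05919736368987356
-2.1059232550488405 0.09004771022426518
-2.1165399004422234 0.07626250372518308
```

```bash
python3 - <<'E'
from look import *
delta([.636,.287,.147],Rt([0,0,-1],-ang(.214)));print(get_state()['q'])
E
```

```text
shift mm [  -3.104    13.6988 -237.0957] rot [ 0.3627  0.002  -0.0005] deg 20.781328934223158
[ 0.8029  0.0808 -0.5568 -0.0005 -0.9353 -0.226 ]
```

```bash
python3 -m crank '[[-0.01,0.0137,-0.237,0.363,0,0,0],[-0.01,0.0137,-0.237,0.363,0,0,0],[-0.01,0.0137,-0.237,0.363,0,0,0],[-0.01,0.0137,-0.237,0.363,0,0,0],[0.0,0.0137,-0.237,0.363,0,0,0],[0.0,0.0137,-0.237,0.363,0,0,0],[0.0,0.0137,-0.237,0.363,0,0,0]]'; python3 - <<'E'
from look import *
f=snap('wrist','w4');snap('side','s4');print(get_state()['width'])
delta([.636,.287,.100],Rt([0,0,-1],-ang(.214)))
E
```

```text
t: 4.08
eef_pos: [0.6357, 0.287, 0.1451]
ee_rot: [0.489, 1.569, -2.439]
force: [0.7, -1.4, -0.2]
width: 0.0574
0.05751833234301246
shift mm [46.2482  0.2823  0.2136] rot [ 0.0002 -0.0005  0.0002] deg 0.03573578331452499
```

View pics/w4.png

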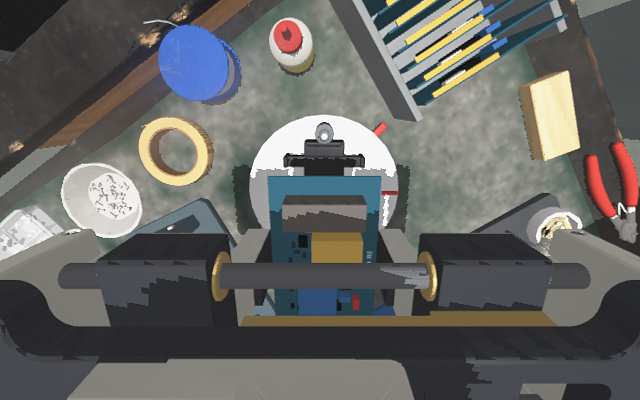

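View pics/s4.png

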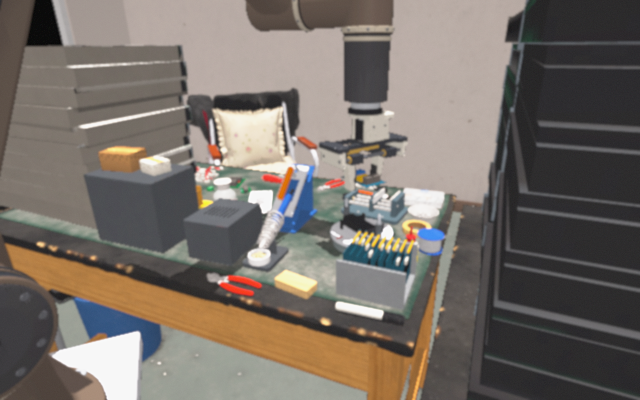

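```bash
python3 - <<'E'
from look import *
f=load('w4');P,C=pose();n=np.array([.636,.287,.098])
R=Rt([0,0,-1],-ang(.214))
for px,z in [((324,128),.098),((284,160),.058),((364,160),.058),((268,177),.163),((380,177),.163)]:
    p=onz(f,*px,z);print(px,p,'rel tcp tool',C.T@(p-P))
E
```

```text
(324, 128) [0.649  0.2242 0.098 ] rel tcp tool [0.0482 0.0644 0.0009]
(284, 160) [0.6767 0.2607 0.058 ] rel tcp tool [ 0.0883  0.0346 -0.0339]
(364, 160) [0.6085 0.2459 0.058 ] rel tcp tool [0.0882 0.0346 0.0359]
(268, 177) [0.6726 0.2499 0.163 ] rel tcp tool [-0.0167  0.0443 -0.0277]
(380, 177) [0.6169 0.2378 0.163 ] rel tcp tool [-0.0168  0.0443  0.0293]
```

```bash
python3 - <<'E'
from look import *
crop('w4',240,100,410,220,'c9')
E
```

```text
c9 4.705882352941177
```

View pics/c9.png

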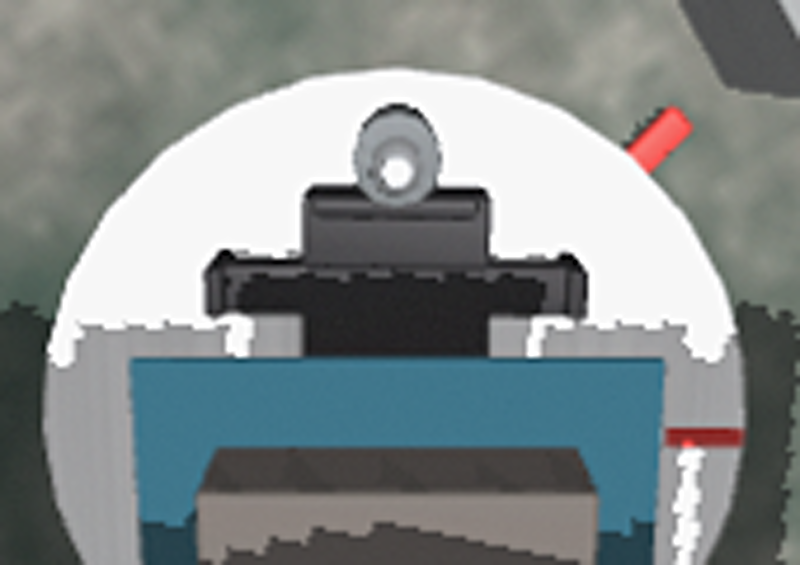

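```bash
python3 - <<'E'
from look import *
f=load('w4');P,C=pose()
for px,z in [((324.4,136.1),.098),((324.4,132),.076),((324,155.5),.058),((324,166),.054),((324,114.8),.034)]:
    p=onz(f,*px,z);print(px,p,'rel tcp tool',C.T@(p-P))
E
```

```text
(324.4, 136.1) [0.6475 0.2296 0.098 ] rel tcp tool [0.0482 0.0588 0.0012]
(324.4, 132) [0.6477 0.2285 0.076 ] rel tcp tool [0.0702 0.0599 0.0012]
(324, 155.5) [0.6434 0.2495 0.058 ] rel tcp tool [0.0882 0.0386 0.001 ]
(324, 166) [0.6413 0.2593 0.054 ] rel tcp tool [0.0922 0.0285 0.001 ]
(324, 114.8) [0.6505 0.2167 0.034 ] rel tcp tool [0.1122 0.0721 0.001 ]
```

```bash
python3 -m crank '[[0.05,0,0,0,0,0,0],[0.085,0,0,0,0,0,0],[0.098,0,0,0,0,0,0],[0.104,0,0,0,0,0,0],[0.105,0,0,0,0,0,0],[0.105,0,0,0,0,0,0]]'; python3 - <<'E'
from look import *
s=get_state();print(s['eef_pos'],s['width'],s['force'],s['moment'])
snap('wrist','w5');crop('w5',200,80,450,320,'c10')
E
```

```text
t: 4.92
eef_pos: [0.6373, 0.288, 0.042]
ee_rot: [-2.75, 1.569, 0.606]
force: [0.2, -0.0, 0.3]
width: 0.0574
[0.6373 0.288  0.042 ] 0.05743250166378346 [ 0.2439 -0.0455  0.3385] [ 0.0352 -0.0263  0.0116]
c10 2.5
```

View pics/c10.png

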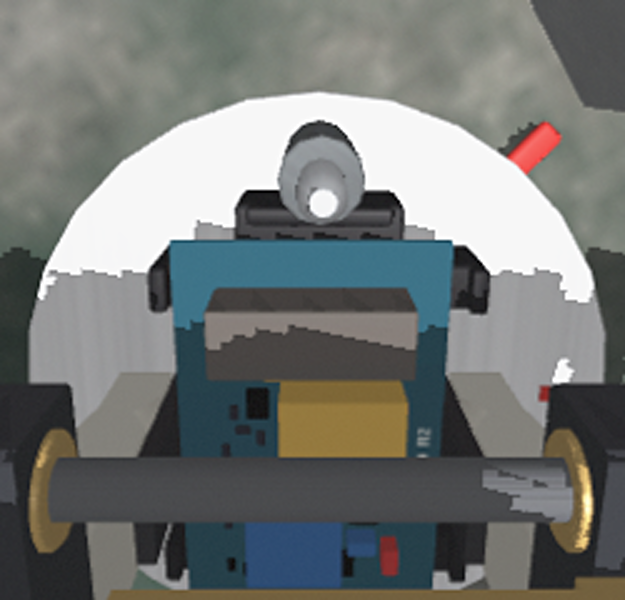

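```bash
python3 -m crank '[[0.002,0,0,0,0,0,0],[0.003,0,0,0,0,0,0],[0.003,0,0,0,0,0,0]]'; python3 - <<'E'
from look import *
s=get_state();print(s['eef_pos'],s['width'],s['force'],s['moment'])
E
```

```text
t: 5.35
eef_pos: [0.6372, 0.288, 0.04]
ee_rot: [-2.932, 1.569, 0.424]
force: [-3.6, -0.4, 11.2]
width: 0.0576
[0.6372 0.288  0.04  ] 0.057634615271224765 [-3.6384 -0.3853 11.1568] [-0.2459  1.621   0.0475]
```

```bash
python3 -m crank '[[0.002,0,0,0,0,0,0.9],[0.002,0,0,0,0,0,0.9],[0.002,0,0,0,0,0,0.9],[-0.05,0,0,0,0,0,0.9],[-0.11,0,0,0,0,0,0.9],[-0.15,0,0,0,0,0,0.9],[-0.15,0,0,0,0,0,0.9]]'; python3 - <<'E'
from look import *
s=get_state();print(s['eef_pos'],s['width'],s['force'],s['q'])
snap('wrist','w6');snap('side','s6');crop('w6',200,80,450,320,'c11')
E
```

```text
t: 6.22
eef_pos: [0.6385, 0.2886, 0.1922]
ee_rot: [-2.786, 1.563, 0.57]
force: [0.1, 0.5, -0.7]
width: 0.0787
[0.6385 0.2886 0.1922] 0.07872892110691271 [ 0.0942  0.4588 -0.6526] [ 0.7024  0.4163  0.02    0.0011 -1.1671 -0.4884]
c11 2.5
```

View pics/w6.png

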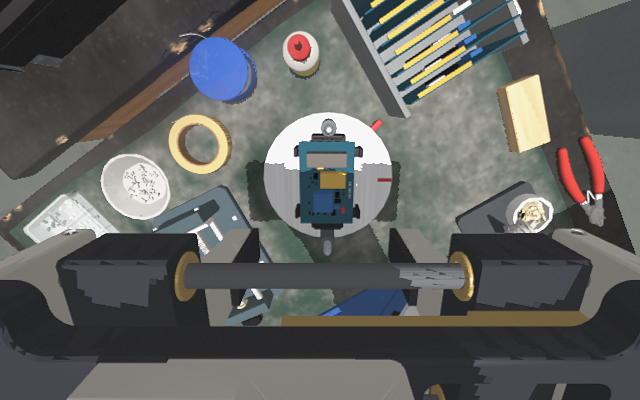

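View pics/c11.png

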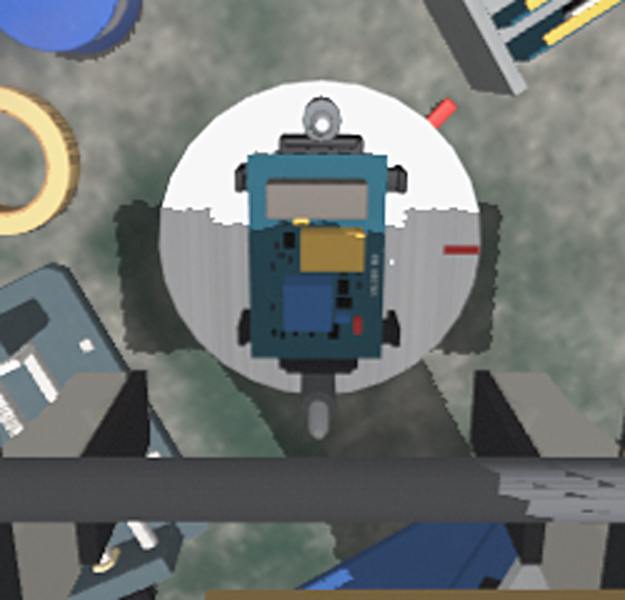

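```bash
python3 - <<'E'
from look import *
snap('top','t6');crop('t6',160,130,320,250,'c12')
f=load('w6');P,C=pose()
for px in [(328.4,129.8),(327.3,248)]: print(onz(f,*px,.098))
E
```

```text
c12 5.0
[0.6477 0.2299 0.098 ]
[0.624  0.3416 0.098 ]
```

View pics/c12.png

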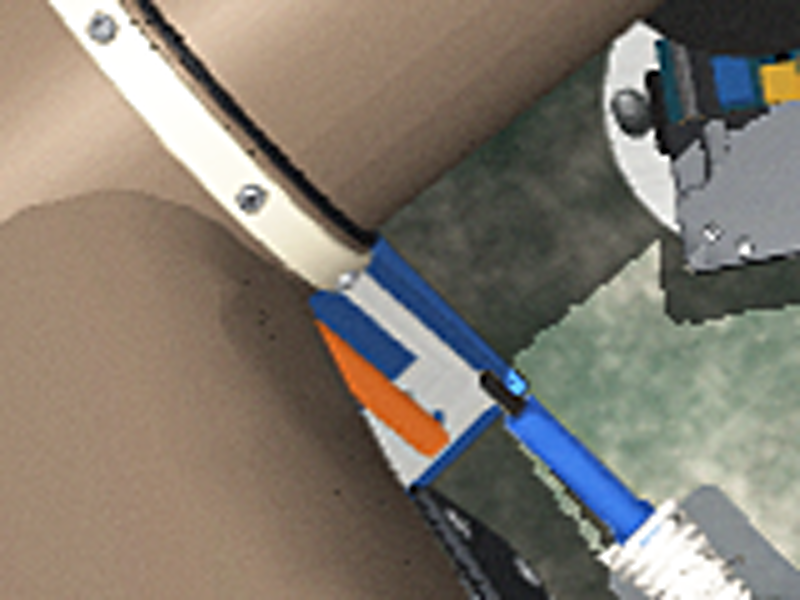

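```bash
python3 - <<'E'
from look import *
crop('t1',170,145,270,230,'c13');crop('s2',255,155,325,220,'c14')
E
```

```text
c13 7.0588235294117645
c14 9.23076923076923
```

View pics/c13.png

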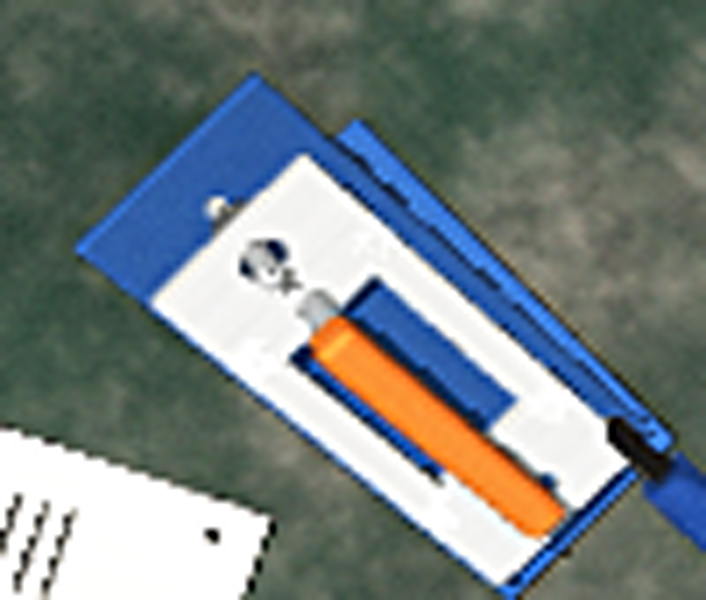

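View pics/c14.png

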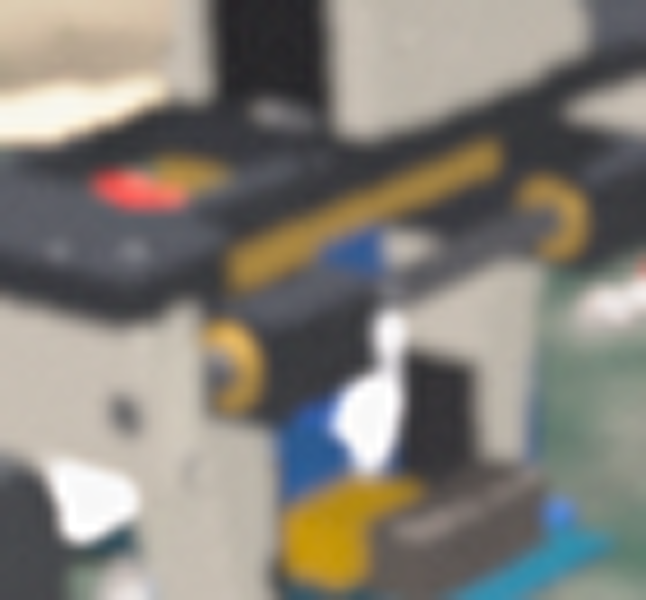

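```bash
python3 - <<'E'
from look import *
f=load('t1');g=lambda x,y:(170+x/7.0588,145+y/7.0588)
for n,a,b,z in [('rack top',(255,73),(78,248),.11),('frame top',(305,153),(152,300),.14),('frame bot',(632,478),(507,582),.045),('hole/peg',(265,258),(218,208),.14)]:
    A=onz(f,*g(*a),z);B=onz(f,*g(*b),z);d=A-B;print(n,A,B,np.linalg.norm(d),'uphill yaw',np.degrees(np.arctan2(d[1],d[0]))+90)
# handle long axis: plane containing ray rays of centre-line ends
hf=(330,340);hn=(548,520)
for z1,z2 in [(.165,.103)]:
    A=onz(f,*g(*hf),z1);B=onz(f,*g(*hn),z2);d=A-B;print('handle',A,B,np.linalg.norm(d),np.degrees(np.arctan2(d[1],d[0])))
for a,b in [((305,153),(632,478)),((152,300),(507,582))]:
    A=onz(f,*g(*a),.14);B=onz(f,*g(*b),.045);d=A-B;print('edge',np.linalg.norm(d),np.degrees(np.arctan2(d[1],d[0])),np.degrees(np.arcsin(d[2]/np.linalg.norm(d))))
E
```

```text
rack top [0.6045 0.5073 0.11  ] [0.5514 0.5572 0.11  ] 0.0728973242607622 uphill yaw 46.85567603299381
frame top [0.5778 0.4839 0.14  ] [0.5347 0.5256 0.14  ] 0.05994787870374581 uphill yaw 45.953156051667655
frame bot [0.4888 0.4015 0.045 ] [0.4551 0.4396 0.045 ] 0.050843747382435786 uphill yaw 41.47861503913416
hole/peg [0.5475 0.494  0.14  ] [0.5614 0.508  0.14  ] 0.019679408601870937 uphill yaw -44.895657834866824
handle [0.5234 0.4684 0.165 ] [0.4752 0.4174 0.103 ] 0.09365686932315347 46.67073747966115
edge 0.1540633031473691 42.80790738877134 38.0704288952619
edge 0.15084091754857484 47.22684615608243 39.03555921687315
```

```bash
cat >> look.py <<'E'
def hd(yaw):
    u=np.array([np.cos(yaw),np.sin(yaw),0]);t=np.radians(40);n=-np.sin(t)*u+np.array([0,0,np.cos(t)]);s=np.cos(t)*u+np.array([0,0,np.sin(t)])
    lat=np.array([-u[1],u[0],0]);return u,n,s,lat
E
python3 - <<'E'
from look import *
u,n,s,lat=hd(np.radians(46));c=np.array([.5,.443,.127]);R=Rt(-n,lat);print(R)
delta(c+.12*n,R);delta(c+.12*n+[0,0,.06],R)
E
```

```text
[[ 0.4465 -0.5321 -0.7193]
 [ 0.4624 -0.551   0.6947]
 [-0.766  -0.6428 -0.    ]]
shift mm [ -32.155  -138.1451  164.089 ] rot [ 0.9398  0.3434 -0.6411] deg 68.08857261821326
shift mm [ -92.1549 -138.1339  164.1725] rot [ 0.9398  0.3434 -0.6411] deg 68.08857261821326
```

```bash
python3 -m crank '[[-0.05,0,0.02,0,0,0,0.5],[-0.09,-0.02,0.04,0.14,0.05,-0.1,0.5],[-0.09,-0.138,0.164,0.94,0.343,-0.641,0.5],[-0.09,-0.138,0.164,0.94,0.343,-0.641,0.5],[-0.09,-0.138,0.164,0.94,0.343,-0.641,0.5],[-0.09,-0.138,0.164,0.94,0.343,-0.641,0.5],[-0.09,-0.138,0.164,0.94,0.343,-0.641,0.5],[-0.05,-0.138,0.164,0.94,0.343,-0.641,0.5],[-0.032,-0.138,0.164,0.94,0.343,-0.641,0.5],[-0.032,-0.138,0.164,0.94,0.343,-0.641,0.5]]'; python3 - <<'E'
from look import *
P,C=pose();print(P,C,get_state()['q'])
snap('wrist','w7');snap('side','s7')
E
```

```text
t: 7.62
eef_pos: [0.4609, 0.38, 0.2508]
ee_rot: [-1.566, 0.895, 0.812]
force: [3.3, -0.2, 2.7]
width: 0.0437
[0.4609 0.38   0.2508] [[ 0.4304 -0.5397 -0.7235]
 [ 0.4542 -0.5632  0.6903]
 [-0.78   -0.6258  0.0028]] [ 0.8246 -0.1206 -1.0119  1.1545 -0.0084 -2.7393]
```

View pics/w7.png

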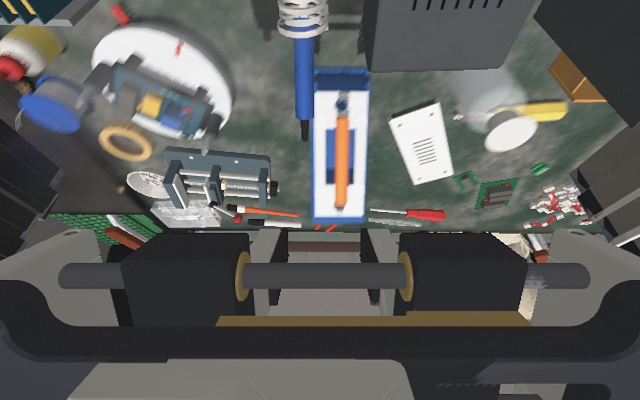

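View pics/s7.png

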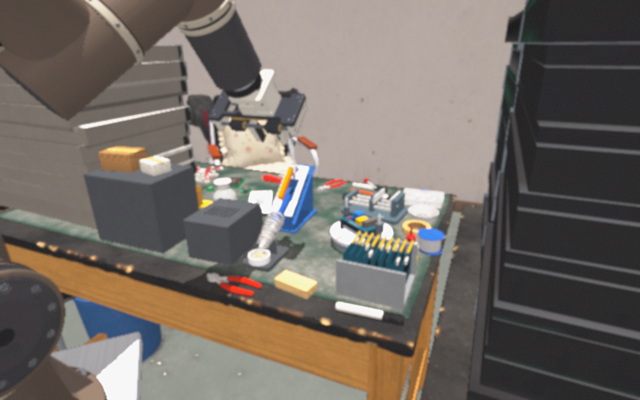

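```bash
cat > kin.py <<'E'
import numpy as np
from scipy.optimize import least_squares
D=[(.35935,.01106,-1.2241,.6745,.2256),(.0808,-.5568,-.9353,.4636,.1440),(.4163,.02,-1.1671,.7007,.1922),(-.1206,-1.0119,-.0084,.5973,.2508)]
def fk(x,q2,q3,q5):
    h,a2,a3,L=x;p=q2-q3;t=p-q5
    return np.array([a2*np.sin(q2)+a3*np.cos(p)+L*np.cos(t),h+a2*np.cos(q2)-a3*np.sin(p)-L*np.sin(t)])
f=lambda x:np.concatenate([fk(x,*d[:3])-d[3:] for d in D])
s=least_squares(f,[.4,.45,.45,.3]);X=s.x
if __name__=='__main__':
    print(X,f(X))
    c=np.array([.5,.443,.127]);
    for d in range(0,45,5):
        a=np.radians(90-d)  # pitch below horizontal, assume in-plane (az 41.6~46)
        app=np.array([np.cos(a)*np.cos(.803),np.cos(a)*np.sin(.803),-np.sin(a)])
        for off in [-.019,.03,.08]:
            tcp=c-app*off;r=np.hypot(*tcp[:2]);z=tcp[2]
            g=least_squares(lambda q:np.append(fk(X,*q)-[r,z],(q[0]-q[1]-q[2]-a)),[.2,-.5,-.5]);print(d,off,g.x,g.cost)
E
python3 kin.py
```

```text
[0.38712178 0.70103937 0.45953943 0.65099081] [ 0.00294175  0.00995604 -0.03913489  0.01733517  0.01152374  0.00772757
  0.01194996 -0.03501878]
0 -0.019 [ 0.43069838 -0.1843344  -0.95576355] 1.9185984779789878e-26
0 0.03 [ 0.39279133 -0.12331659 -1.0546884 ] 2.0036372213386262e-24
0 0.08 [ 0.36066219 -0.05382932 -1.15630481] 3.125978239360547e-22
5 -0.019 [ 0.367954   -0.30005926 -0.8155166 ] 7.703719777548943e-31
5 0.03 [ 0.32092683 -0.24645667 -0.91614636] 1.325779358837063e-28
5 0.08 [ 0.27953076 -0.18467374 -1.01932536] 6.655901721642326e-26
10 -0.019 [ 0.31115492 -0.41492517 -0.67018331] 3.1194002066558396e-18
10 0.03 [ 0.25442682 -0.36808742 -0.77374916] 5.140747950743449e-17
10 0.08 [ 0.20321402 -0.31306479 -0.87998459] 8.258387601532467e-31
15 -0.019 [ 0.26172018 -0.52950675 -0.51777001] 3.446939195094011e-20
15 0.03 [ 0.19443011 -0.48896172 -0.62560511] 5.225313855052961e-21
15 0.08 [ 0.13249707 -0.43996425 -0.73653562] 6.560083187983295e-19
20 -0.019 [ 0.2217665  -0.64445086 -0.35551312] 9.105924398380155e-19
20 0.03 [ 0.14271871 -0.60987701 -0.46913476] 8.364175120036368e
[... 201 characters left out ...]
5202e-20
25 0.08 [ 0.01409599 -0.69316837 -0.42719965] 1.0265206603583967e-30
30 -0.019 [ 0.18518813 -0.87915837  0.01714895] 8.0205388625933595e-25
30 0.03 [ 0.07725513 -0.85617012 -0.1137723 ] 3.0195885226069716e-29
30 0.08 [-0.02763604 -0.82197863 -0.25285496] 3.4512664603419266e-31
35 -0.019 [ 0.20262867 -1.00228644  0.24498403] 1.0020071008000327e-19
35 0.03 [ 0.07642893 -0.98534489  0.10184273] 2.2647222530566576e-24
35 0.08 [-0.04969202 -0.95507896 -0.05454416] 7.638546308230879e-29
40 -0.019 [ 0.26403149 -1.13445249  0.52581935] 3.709761740671245e-24
40 0.03 [ 0.11643413 -1.1243727   0.3681422 ] 8.411845699501242e-29
40 0.08 [-0.03809183 -1.09719971  0.18644325] 9.816251856030917e-20
```

```bash
cat >> look.py <<'E'
def app(deg,yaw):
    d=np.radians(deg);return np.array([np.sin(d)*np.cos(yaw),np.sin(d)*np.sin(yaw),-np.cos(d)])
E
python3 - <<'E'
from look import *
yaw=np.radians(46);u,n,s,lat=hd(yaw);c=np.array([.5,.443,.127]);a=app(20,yaw)
delta(c-.10*a+[0,0,.02],Rt(a,lat))
E
```

```text
shift mm [ 31.3537 -23.8841  16.6542] rot [0.005  0.0017 0.3257] deg 18.666515367917896
```

```bash
python3 -m crank '[[0.01,-0.008,0.005,0,0,0.1,0.5],[0.02,-0.016,0.011,0,0,0.22,0.5],[0.031,-0.024,0.0167,0.005,0.002,0.326,0.5],[0.031,-0.024,0.0167,0.005,0.002,0.326,0.5],[0.031,-0.024,0.0167,0.005,0.002,0.326,0.5]]'; python3 - <<'E'
from look import *
yaw=np.radians(46);u,n,s,lat=hd(yaw);c=np.array([.5,.443,.127]);a=app(20,yaw)
print(get_state()['q'],pose()[0]);delta(c-.10*a+[0,0,.02],Rt(a,lat))
E
```

```text
t: 8.35
eef_pos: [0.4765, 0.4216, 0.2422]
ee_rot: [-1.565, 1.221, 0.811]
force: [-0.2, 0.9, 0.4]
width: 0.0436
[ 1.0861  0.0861 -0.4186  0.1395 -0.7335 -1.9401] [0.4765 0.4216 0.2422]
shift mm [ 0.2802  2.7008 -2.059 ] rot [0.0015 0.0027 0.0005] deg 0.1814843475277974
```

```bash
python3 - <<'E'
from look import *
snap('wrist','w8');crop('w8',230,40,430,190,'c15');print(pose()[0])
E
```

```text
c15 4.0
[0.4766 0.4198 0.2418]
```

View pics/w8.png

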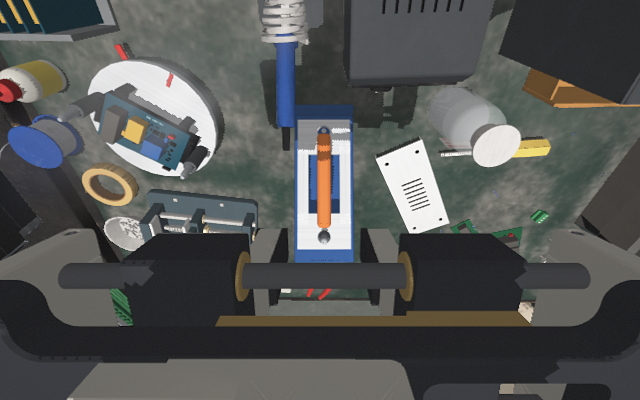

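```bash
python3 - <<'E'
from look import *
crop('w8',270,100,380,270,'c15')
E
```

```text
c15 3.5294117647058822
```

View pics/c15.png

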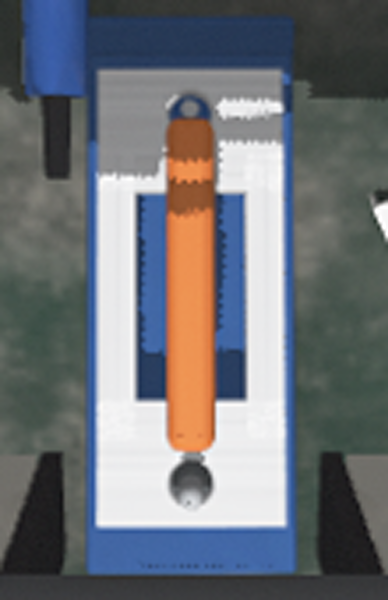

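```bash
python3 - <<'E'
from look import *
f=load('t1');w=load('w8');g=lambda x,y:(170+x/7.0588,145+y/7.0588);k=lambda x,y:(270+x/3.5294,100+y/3.5294)
Q=[]
for a,b in [((632,478),(95,68)),((507,582),(283,68)),((305,153),(95,527)),((152,300),(288,527))]:
    p,e=tri(f,g(*a),w,k(*b));print(p,e);Q.append(p)
m0=(Q[0]+Q[1])/2;m1=(Q[2]+Q[3])/2;d=m1-m0;c=(m0+m1)/2
print('len',np.linalg.norm(d),'slope',np.degrees(np.arcsin(d[2]/np.linalg.norm(d))),'yaw',np.degrees(np.arctan2(d[1],d[0])),'lat yaw',[np.degrees(np.arctan2(*(Q[i]-Q[i+1])[[1,0]]))+90 for i in(0,2)])
u,n,s,lat=hd(np.radians(46));h=c+.032*n;print('frame top centre',c,'handle',h,'origin',c-.006*n)
P,C=pose();print('proj handle w8',proj(w,h),'ends',proj(w,h-.048*s+.008*n),proj(w,h+.048*s+.008*n), 'seen',k(190,115),k(190,450))
print('t1 ends',proj(f,h-.048*s+.008*n),proj(f,h-.048*s-.008*n),proj(f,h+.048*s-.008*n),'seen',g(548,530),g(325,335))
E
```

```text
[0.4887 0.3961 0.0759] 0.0017052931756225864
[0.4539 0.4397 0.0554] 0.0050679219861566776
[0.5768 0.483  0.1457] 0.0014320603461117035
[0.5332 0.5251 0.1457] 0.0033967761574451353
len 0.14435563805480553 slope 33.709792207697475 yaw 45.83004155753707 lat yaw [np.float64(38.617014098506424), np.float64(46.04805956151633)]
frame top centre [0.5131 0.461  0.1057] handle [0.4988 0.4462 0.1302] origin [0.5158 0.4638 0.1011]
proj handle w8 [323.483  182.2404] ends [323.5329 132.6786] [323.4658 231.1393] seen (323.83351277837596, 132.58344194480648) (323.83351277837596, 227.50042500141666)
t1 ends [247.9716 221.324 ] [245.5851 217.7933] [214.0841 191.0368] seen (247.6335921119737, 220.08358361194536) (216.04182013940047, 192.4584915283051)
```

```bash
python3 - <<'E'
from look import *
f=load('t1');w=load('w8')
u,n,s,lat=hd(np.radians(46))
from scipy.optimize import least_squares
fun=lambda h:np.concatenate([proj(w,h+.008*n)-[323.83,180.04],proj(f,h)-[231.84,206.27]])
r=least_squares(fun,[.5,.445,.127],x_scale=.01);print(r.x,r.fun)
for h in ([.5013,.4485,.1226],r.x):
    h=np.array(h);o=h-.038*n
    print(h,'w8 upper corners',proj(w,o+.006*n+.074*s+.03*lat),proj(w,o+.006*n+.074*s-.03*lat),'lower',proj(w,o+.006*n-.074*s-.03*lat),'seen',(270+95/3.53,100+527/3.53),(270+288/3.53,100+527/3.53),(296.9,119.3))
    print('t1 corner',proj(f,o+.006*n+.074*s+.03*lat),proj(f,o+.006*n+.074*s-.03*lat),'seen',(170+152/7.06,145+300/7.06),(170+305/7.06,145+153/7.06))
E
```

```text
[0.4992 0.4469 0.1266] [-0.1596 -0.0488 -0.2933  0.1684]
[0.5013 0.4485 0.1226] w8 upper corners [349.8382 249.0734] [296.5727 249.0619] lower [297.3125 119.6808] seen (296.91218130311614, 249.2917847025496) (351.5864022662889, 249.2917847025496) (296.9, 119.3)
t1 corner [190.9671 187.9525] [212.7917 166.9503] seen (191.52974504249292, 187.4929178470255) (213.20113314447593, 166.671388101983)
[0.4992 0.4469 0.1266] w8 upper corners [350.5575 250.153 ] [296.4892 250.142 ] lower [297.2419 118.8313] seen (296.91218130311614, 249.2917847025496) (351.5864022662889, 249.2917847025496) (296.9, 119.3)
t1 corner [191.141  188.8774] [213.0703 167.7713] seen (191.52974504249292, 187.4929178470255) (213.20113314447593, 166.671388101983)
```

```bash
python3 - <<'E'
from look import *
yaw=np.radians(46);u,n,s,lat=hd(yaw);h=np.array([.5003,.4477,.1246]);a=app(20,yaw)
print(pose()[0]);delta(h+.019*a,Rt(a,lat))
E
```

```text
[0.4766 0.4198 0.2418]
shift mm [141.6166   5.9385   2.2424] rot [0.0008 0.0008 0.0013] deg 0.09887957016485274
```

```bash
python3 -m crank '[[0.05,0.003,0.001,0,0,0,0.42],[0.1,0.006,0.001,0,0,0,0.42],[0.125,0.006,0.001,0,0,0,0.42],[0.14,0.006,0.001,0,0,0,0.42],[0.14,0.006,0.001,0,0,0,0.42]]'; python3 - <<'E'
from look import *
s=get_state();print(s['eef_pos'],s['force'],s['q'])
snap('wrist','w9');snap('side','s9');crop('s9',230,120,350,260,'c16')
E
```

```text
t: 9.02
eef_pos: [0.5055, 0.4488, 0.1088]
ee_rot: [-1.572, 1.221, 0.801]
force: [0.6, -1.3, 0.9]
width: 0.0372
[0.5055 0.4488 0.1088] [ 0.6239 -1.3149  0.8577] [ 1.0579  0.284  -0.5409  0.2176 -0.415  -2.0103]
c16 4.285714285714286
```

View pics/w9.png

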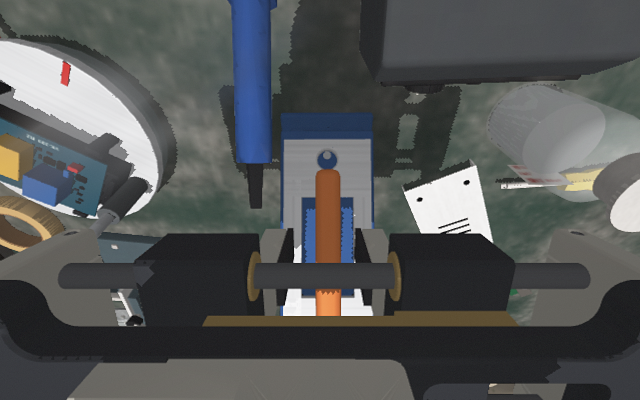

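View pics/c16.png

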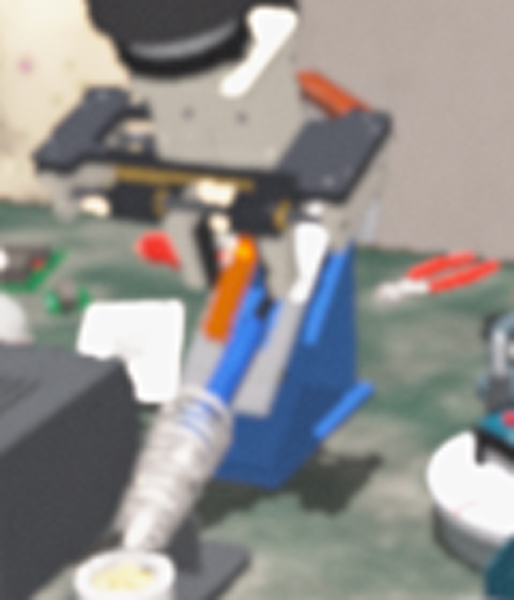

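```bash
python3 -m crank '[[0,0,0,0,0,0,0],[0,0,0,0,0,0,0],[0,0,0,0,0,0,0],[0,0,0,0,0,0,0],[0,0,0,0,0,0,0]]' 45; python3 - <<'E'
from look import *
s=get_state();print(s['eef_pos'],s['force'],s['moment'],s['width'])
P,C=pose();u,n,ss,lat=hd(np.radians(46))
for v in (ss*.003,ss*.003+n*.045): print(C.T@v*1000)
snap('wrist','w10');crop('w10',200,90,450,330,'c17')
E
```

```text
t: 9.75
eef_pos: [0.5059, 0.4505, 0.1106]
ee_rot: [-1.57, 1.218, 0.804]
force: [-2.9, 0.2, 3.8]
width: 0.0133
[0.5059 0.4505 0.1106] [-2.8541  0.1673  3.8378] [-0.3899  1.1248  0.1643] 0.013300550285376588
[-1.0141 -2.8234 -0.0008]
[-43.3649  12.3888   0.0309]
c17 2.5
```

View pics/c17.png

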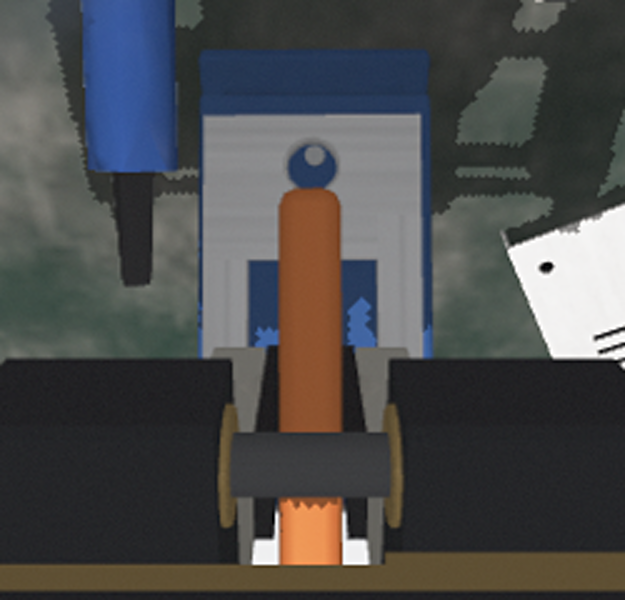

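```bash
python3 -m crank '[[-0.0005,-0.0015,0,0,0,0,0],[-0.001,-0.003,0,0,0,0,0],[-0.001,-0.003,0,0,0,0,0],[-0.006,-0.001,0,0,0,0,0],[-0.011,0.0005,0,0,0,0,0],[-0.016,0.002,0,0,0,0,0]]'; python3 - <<'E'
from look import *
s=get_state();print(s['eef_pos'],s['force'],s['moment'],s['width'])
snap('wrist','w11');crop('w11',200,90,450,330,'c18');snap('side','s11');crop('s11',230,120,350,260,'c19')
E
```

```text
t: 10.55
eef_pos: [0.5005, 0.4443, 0.1244]
ee_rot: [-1.571, 1.219, 0.803]
force: [-0.8, 0.6, -1.7]
width: 0.0134
[0.5005 0.4443 0.1244] [-0.7637  0.5712 -1.7443] [-0.9623  0.885   0.0073] 0.013441386488977091
c18 2.5
c19 4.285714285714286
```

View pics/c18.png

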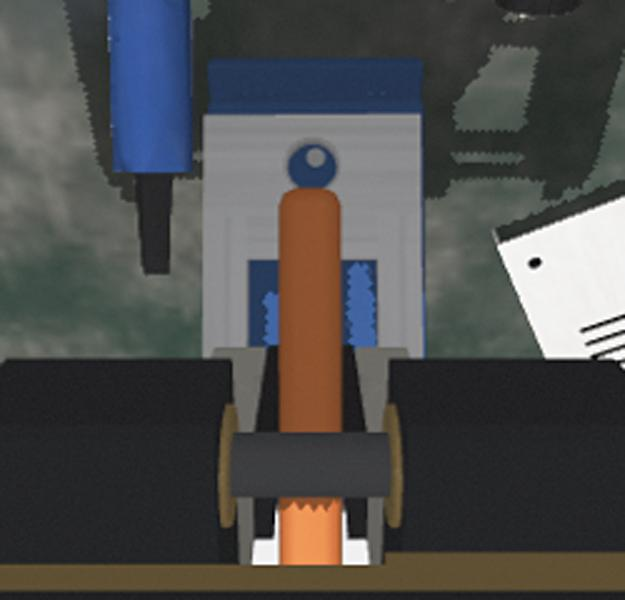

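View pics/c19.png

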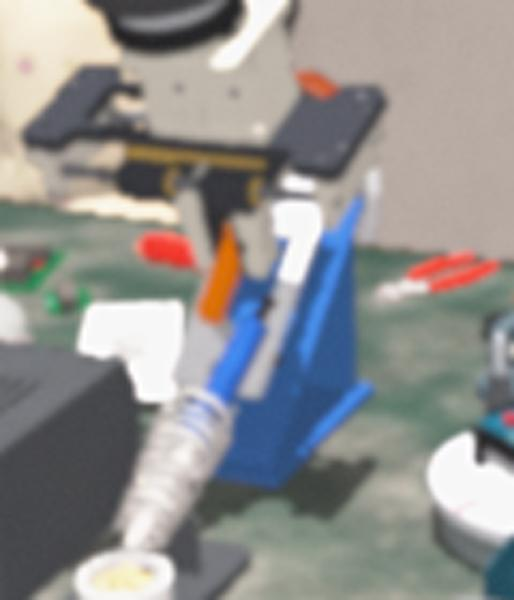

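```bash
python3 -m crank '[[-0.0055,0.002,0,0,0,0,0],[-0.011,0.004,0,0,0,0,0],[-0.016,0.0058,0.002,0,0,0,0],[-0.03,0.008,0.01,0,0,0,0],[-0.06,0.01,0.015,0,0,0,0],[-0.10,0.01,0.015,0,0,0,0],[-0.10,0.01,0.015,0,0,0,0]]'; python3 - <<'E'
from look import *
s=get_state();print(s['eef_pos'],s['force'],s['moment'],s['width'],s['q'])
snap('wrist','w12');crop('w12',200,90,450,330,'c18');snap('side','s12');crop('s12',200,80,350,260,'c19')
E
```

```text
t: 11.52
eef_pos: [0.4594, 0.425, 0.2196]
ee_rot: [-1.566, 1.212, 0.809]
force: [-0.0, -0.1, -1.8]
width: 0.0136
[0.4594 0.425  0.2196] [-0.0456 -0.0707 -1.8388] [-0.9745  0.8921  0.0372] 0.013568632473345213 [ 1.1223  0.0814 -0.4969  0.1782 -0.6572 -2.0119]
c18 2.5
c19 3.3333333333333335
```

View pics/w12.png

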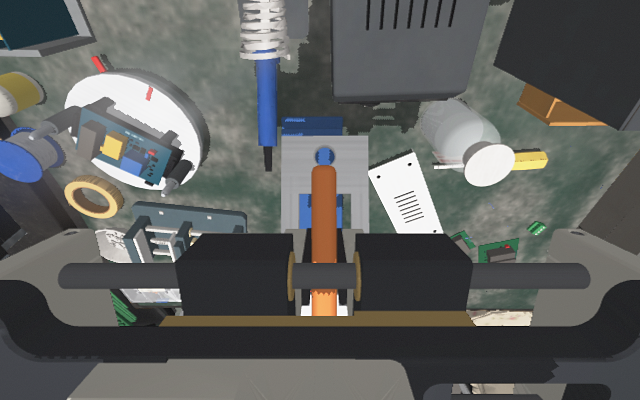

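View pics/c19.png

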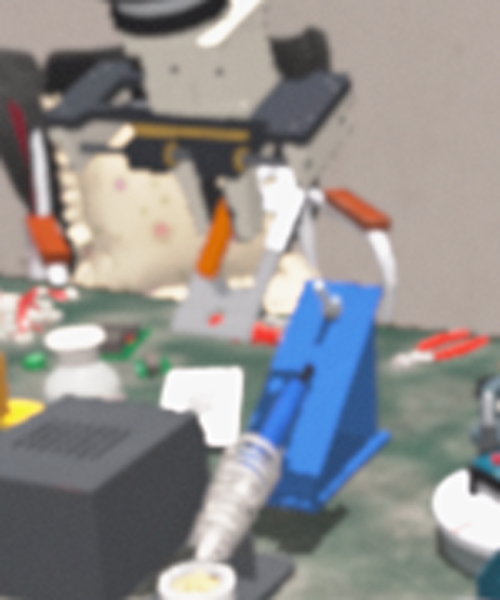

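```bash
python3 - <<'E'
from look import *
crop('w12',270,120,380,200,'c20')
E
```

```text
c20 7.2727272727272725
```

View pics/c20.png

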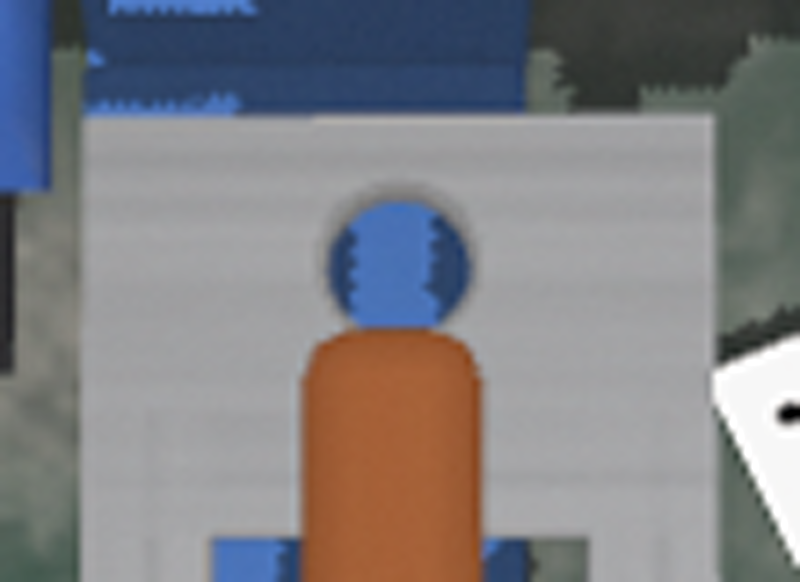

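```bash
cat > rel.py <<'E'
from look import *
from scipy.optimize import least_squares
u,n,s,lat=hd(np.radians(46));R0=np.stack([-lat,s,n],1)
P10=np.array([.5059,.4505,.1106]);C10=Rn.from_euler('xyz',[-1.57,1.218,.804]).as_matrix()
w=load('w10');E=w['extrinsics']
# tool->cam
def camtool(p):  # p in tool frame at w10
    return proj(w,P10+C10@p)
h=np.array([.5003,.4477,.1246]);o0=h-.038*n
def pts(x):
    lt,ds,dn,tilt,yw=x
    Rr=R0@Rn.from_euler('xz',[tilt,yw]).as_matrix();o=o0+R0@np.array([lt,ds,dn])
    f=lambda a,b,c:camtool(C10.T@(o+Rr@np.array([a,b,c])-P10))
    return np.array([f(-.03,-.074,.006),f(.03,-.074,.006),f(0,-.06,.006),f(0,-.048,.046),f(-.007,-.048,.046),f(.007,-.048,.046)])
if __name__=='__main__':
    print(pts([0,0,0,0,0]))
    def res(x):
        p=pts(x);return np.array([p[0,0]-368.2,p[0,1]-135.7,p[1,0]-281.3,p[1,1]-135.7,2*(p[2,1]-156.3),p[2,0]-325,p[3,1]-165.1,.5*(p[4,0]-336),.5*(p[5,0]-311.7),x[3]/.01,x[0]/.003,x[1]/.003,x[2]/.003,x[4]/.02])
    r=least_squares(res,np.zeros(5),x_scale=.01);print(r.x,r.fun)
E
python3 rel.py
```

```text
[[369.0967 136.1954]
 [281.8316 136.1446]
 [325.4655 156.3708]
 [325.949  164.8026]
 [338.8559 164.8093]
 [313.0414 164.7959]]
[ 0.0007 -0.0001 -0.0002 -0.0024 -0.0014] [ 0.0735  0.4125 -0.2735  0.2419 -0.1359 -0.3806 -0.2944  0.8738  0.1247
 -0.2378  0.2209 -0.0409 -0.0705 -0.0694]
```

```bash
cat >> rel.py <<'E'
def target(N,psi,tilt=0.):
    o=o0+R0@np.array([.0007,0,-.0002]);Rr=R0.T@C10;t=R0.T@(P10-o)
    Rh=np.stack([ang(psi-np.pi/2),ang(psi),np.array([0,0,1.])],1)
    return np.array(N)+Rh@t,Rh@Rr
E
python3 - <<'E'
from rel import *
for z in (.10,.05):
    p,R=target([.6358,.2863,.076+z],1.782);print(p,R);delta(p,R)
print(get_state()['q'])
E
```

```text
[0.6381 0.2822 0.1997] [[ 0.0706  0.1975 -0.9778]
 [-0.3311 -0.92   -0.2098]
 [-0.941   0.3385  0.0005]]
shift mm [  22.6062  -15.6438 -227.1693] rot [-0.9976 -0.0038  0.6422] deg 67.97745173709234
[0.6381 0.2822 0.1497] [[ 0.0706  0.1975 -0.9778]
 [-0.3311 -0.92   -0.2098]
 [-0.941   0.3385  0.0005]]
shift mm [  69.5092    1.6797 -227.2159] rot [-0.9976 -0.0038  0.6422] deg 67.97745173709234
[ 1.1216  0.0854 -0.4999  0.1774 -0.6555 -2.0119]
```

```bash
python3 -m crank '[[-0.05,0,0,0,0,0,0],[-0.06,-0.005,-0.05,-0.15,0,0.1,0],[-0.05,-0.01,-0.10,-0.3,0,0.2,0],[-0.045,-0.0156,-0.14,-0.45,-0.002,0.29,0],[-0.04,-0.0156,-0.18,-0.6,-0.002,0.386,0],[-0.04,-0.0156,-0.2,-0.75,-0.003,0.48,0],[-0.035,-0.0156,-0.22,-0.9,-0.003,0.58,0],[0.0,-0.0156,-0.227,-0.9976,-0.0038,0.6422,0],[0.0226,-0.0156,-0.227,-0.9976,-0.0038,0.6422,0],[0.0226,-0.0156,-0.227,-0.9976,-0.0038,0.6422,0]]'; python3 - <<'E'
from rel import *
st=get_state();print(st['eef_pos'],st['force'],st['width'],st['q'])
p,R=target([.6358,.2863,.076+.05],1.782);delta(p,R)
snap('wrist','w13');snap('side','s13')
E
```

```text
t: 12.88
eef_pos: [0.6375, 0.2817, 0.1958]
ee_rot: [1.556, 1.223, -1.376]
force: [-0.9, -0.8, -1.0]
width: 0.0136
[0.6375 0.2817 0.1958] [-0.9457 -0.7648 -1.0081] 0.01357871844649997 [ 0.8405  0.4872 -0.0238  0.288  -1.2862 -0.7438]
shift mm [ 43.241  -16.1067  -0.9518] rot [-0.0009  0.005  -0.0029] deg 0.3352481241720891
```

View pics/w13.png

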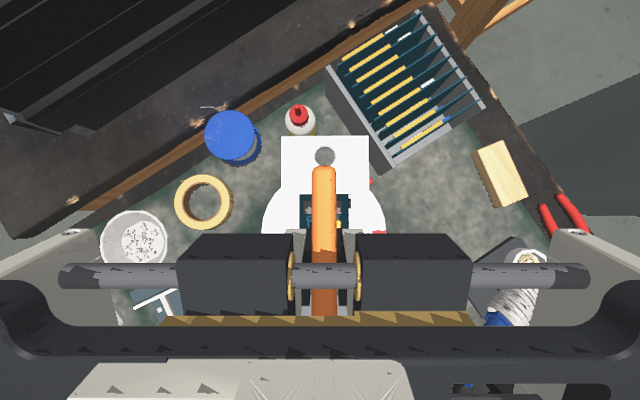

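View pics/s13.png

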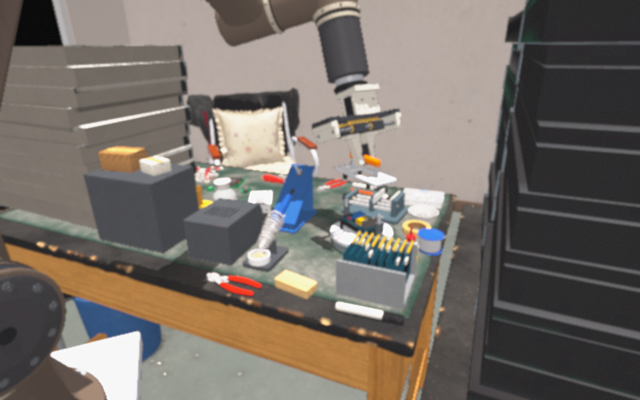

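```bash
python3 -m crank '[[0.022,-0.008,-0.001,0,0.005,-0.003,0],[0.043,-0.016,-0.001,0,0.005,-0.003,0],[0.043,-0.016,-0.001,0,0.005,-0.003,0],[0.043,-0.016,-0.001,0,0.005,-0.003,0]]'; python3 - <<'E'
from rel import *
snap('wrist','w14');crop('w14',260,90,400,195,'c21');snap('side','s14');crop('s14',320,120,450,260,'c22');snap('top','t14');crop('t14',260,80,370,190,'c23')
st=get_state();print(st['eef_pos'],st['force'],st['width'])
p,R=target([.6358,.2863,.076+.05],1.782);delta(p,R)
E
```

```text
t: 13.48
eef_pos: [0.6399, 0.2831, 0.1554]
ee_rot: [1.589, 1.228, -1.341]
force: [-0.2, 0.6, -1.7]
width: 0.0135
c21 5.714285714285714
c22 4.285714285714286
c23 5.454545454545454
[0.6397 0.2831 0.1546] [-0.473 -0.357 -1.67 ] 0.013759403895358305
shift mm [ 4.8514 -1.157   1.7956] rot [-0.0007 -0.0062  0.0029] deg 0.39263911590561573
```

View pics/c21.png

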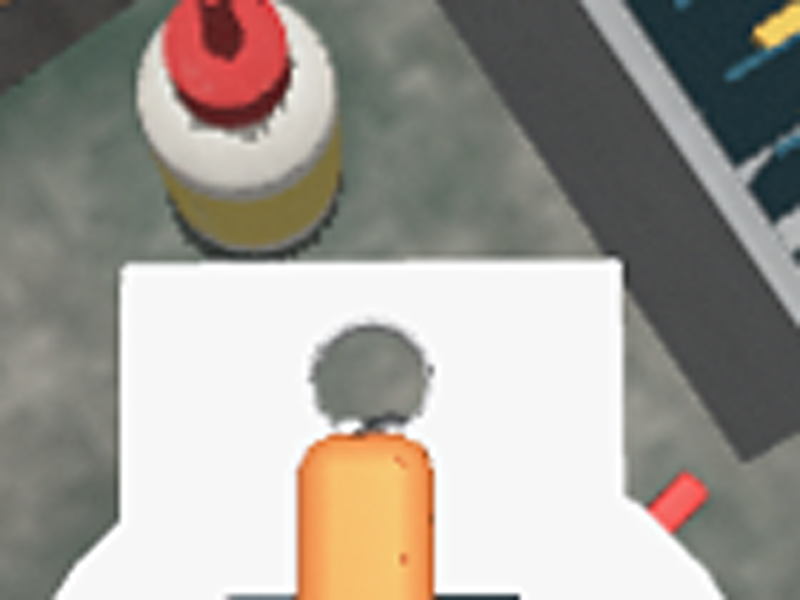

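View pics/c22.png

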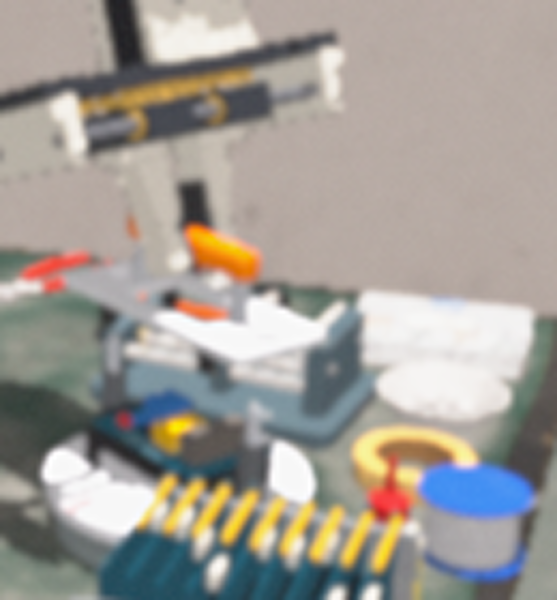

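View pics/c23.png

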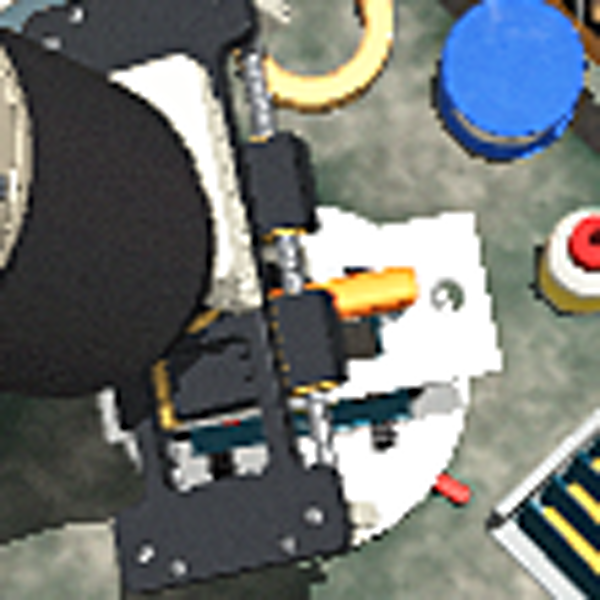

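```bash
python3 - <<'E'
from rel import *
w=load('w14');t=load('t14')
c=np.array([.6358,.2863]);b=c-.06*ang(1.782)[:2]
print('pin tip w',proj(w,[*b,.098]),'pin base/shoulder',proj(w,[*b,.076]),'hole seen',(260+371/5.714,90+378/5.714))
print('pin tip t',proj(t,[*b,.098]),'seen',(260+450/5.4545,80+295/5.4545))
print('hole seen t',(260+447/5.4545,80+293/5.4545),'->',onz(t,260+447/5.4545,80+293/5.4545,.137),'exp b',b)
# edge yaw in top: frame end corners
A=onz(t,260+473/5.4545,80+213/5.4545,.137);B=onz(t,260+500/5.4545,80+372/5.4545,.137);d=A-B;print(np.linalg.norm(d),np.arctan2(d[1],d[0])+np.pi/2)
st=get_state();p,R=target([.6358,.2863,.126],1.782);print(st['eef_pos']-p,)
E
```

```text
pin tip w [328.2332 164.2235] pin base/shoulder [328.0239 167.9675] hole seen (324.9282464123206, 156.15330766538327)
pin tip t [340.6097 139.1965] seen (342.5006875057292, 134.08378403153358)
hole seen t (341.9506829223577, 133.7171143092859) -> [0.6523 0.2268 0.137 ] exp b [0.6484 0.2276]
0.06042516936935218 1.7610755951278407
[0.0016 0.0009 0.005 ]
```

```bash
python3 - <<'E'
from rel import *
p,R=target([.6358,.2863,.102],1.782);delta(p,R)
E
```

```text
shift mm [27.4574 -9.2162  1.9299] rot [-0.0007 -0.0062  0.0029] deg 0.39263911590561573
```

```bash
python3 -m crank '[[0.014,-0.0046,0.0014,0,-0.006,0.003,0],[0.0275,-0.009,0.0014,0,-0.006,0.003,0],[0.0275,-0.009,0.0014,0,-0.006,0.003,0],[0.0275,-0.009,0.0014,0,-0.006,0.003,0]]'; python3 - <<'E'
from rel import *
snap('wrist','w15');crop('w15',280,110,370,177,'c24');snap('side','s15');crop('s15',320,140,420,260,'c25');snap('top','t15');crop('t15',280,90,370,160,'c26')
st=get_state();print(st['eef_pos'],st['force'],st['width'])
p,R=target([.6358,.2863,.076],1.782);delta(p,R)
E
```

```text
t: 14.12
eef_pos: [0.6382, 0.2816, 0.1238]
ee_rot: [1.563, 1.223, -1.367]
force: [-0.4, -0.4, -1.2]
width: 0.0135
c24 8.88888888888889
c25 5.0
c26 8.571428571428571
[0.6383 0.2818 0.1245] [-0.2758  0.3978 -1.8382] 0.013618381507049608
shift mm [23.1645 -8.8639  0.0732] rot [-0.      0.0013 -0.0013] deg 0.10408732134303106
```

View pics/c24.png

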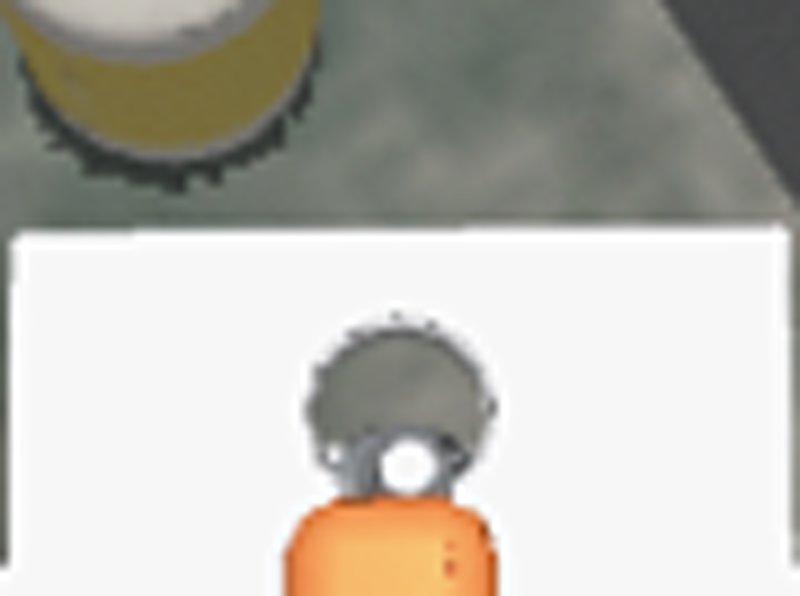

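View pics/c25.png

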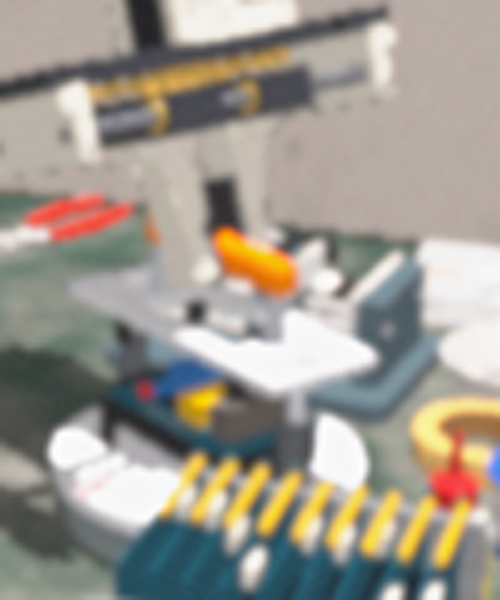

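View pics/c26.png

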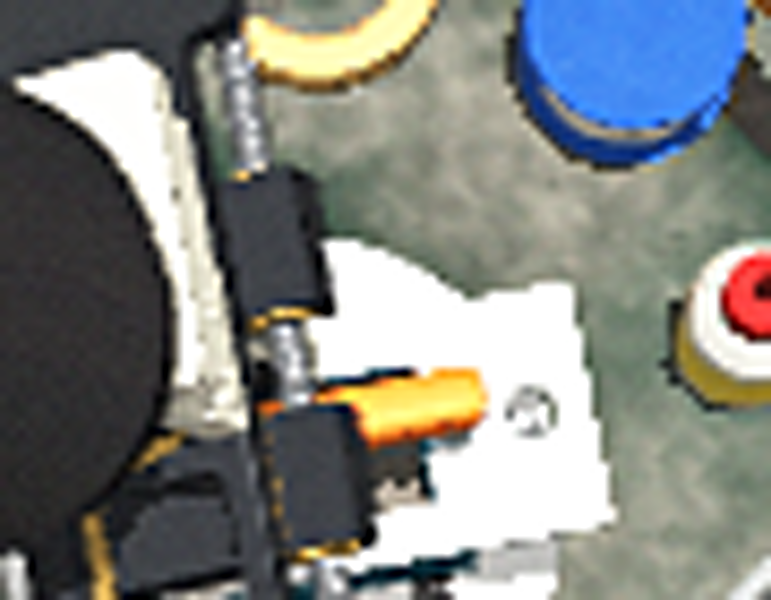

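```bash
python3 - <<'E'
from rel import *
w=load('w15');k=lambda x,y:(280+x/8.889,110+y/8.889)
P,C=pose()
Hz=.108+.0017-.0006
for z in(.107,.1095):
  H=onz(w,*k(403,408),z);T=onz(w,*k(408,467),.0975);print('hole',H,'pin',T,'tool diff pin-hole (y,z)',C.T@(T-H), 'along hd y',(T-H)@ang(1.782))
p,R=target([.6358,.2863,.102],1.782);print(P-p)
E
```

```text
hole [0.6486 0.227  0.107 ] pin [0.6475 0.2298 0.0975] tool diff pin-hole (y,z) [ 0.0079 -0.0061  0.0005] along hd y 0.0030014556357710496
hole [0.6485 0.2274 0.1095] pin [0.6475 0.2298 0.0975] tool diff pin-hole (y,z) [ 0.0104 -0.0065  0.0005] along hd y 0.0025273106223201473
[ 0.0002 -0.0004 -0.0012]
```

```bash
python3 -m crank '[[0.004,-0.0025,0,0,0,0,0],[0.008,-0.0045,0,0,0,0,0],[0.012,-0.006,0,0,0,0,0],[0.012,-0.006,0,0,0,0,0]]'; python3 - <<'E'
from rel import *
snap('wrist','w16');crop('w16',280,110,370,177,'c27')
st=get_state();print(st['eef_pos'],st['force'],st['moment'],st['width'])
p,R=target([.6356,.2873,.076],1.782);delta(p,R)
E
```

```text
t: 14.78
eef_pos: [0.6375, 0.2829, 0.1101]
ee_rot: [1.562, 1.223, -1.369]
force: [0.8, 0.1, -2.3]
width: 0.0134
c27 8.88888888888889
[0.6376 0.283  0.1105] [-0.6867 -0.4613 -2.4623] [1.3388 0.2098 0.0109] 0.01373368678569917
shift mm [10.0885 -3.7927 -0.3081] rot [ 0.0002  0.0023 -0.0018] deg 0.1667419014760124
```

View pics/c27.png

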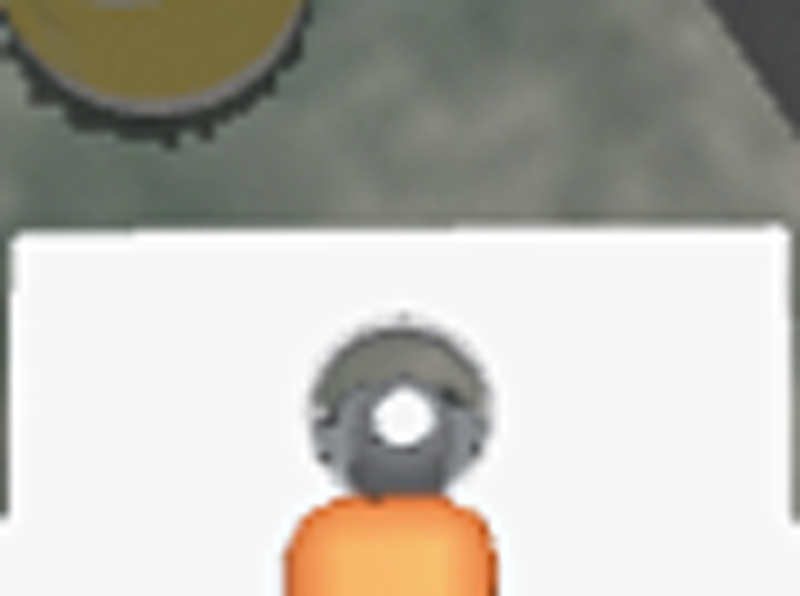

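```bash
python3 -m crank '[[0.004,-0.0015,0,0,0,0,0],[0.0075,-0.003,0,0,0,0,0],[0.010,-0.0038,0,0,0,0,0],[0.0115,-0.0044,0,0,0,0,0],[0.0115,-0.0044,0,0,0,0,0]]'; python3 - <<'E'
from rel import *
snap('wrist','w17');crop('w17',280,110,370,177,'c28');snap('side','s17');crop('s17',320,140,420,260,'c29')
st=get_state();print(st['eef_pos'],st['force'],st['moment'],st['width'])
p,R=target([.6356,.2873,.076],1.782);delta(p,R)
E
```

```text
t: 15.45
eef_pos: [0.6378, 0.2833, 0.1008]
ee_rot: [1.568, 1.223, -1.363]
force: [-6.2, -0.8, 12.3]
width: 0.0138
c28 8.88888888888889
c29 5.0
[0.6378 0.2833 0.1009] [-5.2548 -0.572  12.4727] [-0.4155  2.078  -0.7352] 0.013912625920801317
shift mm [ 1.1317 -0.345  -0.0682] rot [ 0.      0.0005 -0.0024] deg 0.14171963622800163
```

View pics/c28.png

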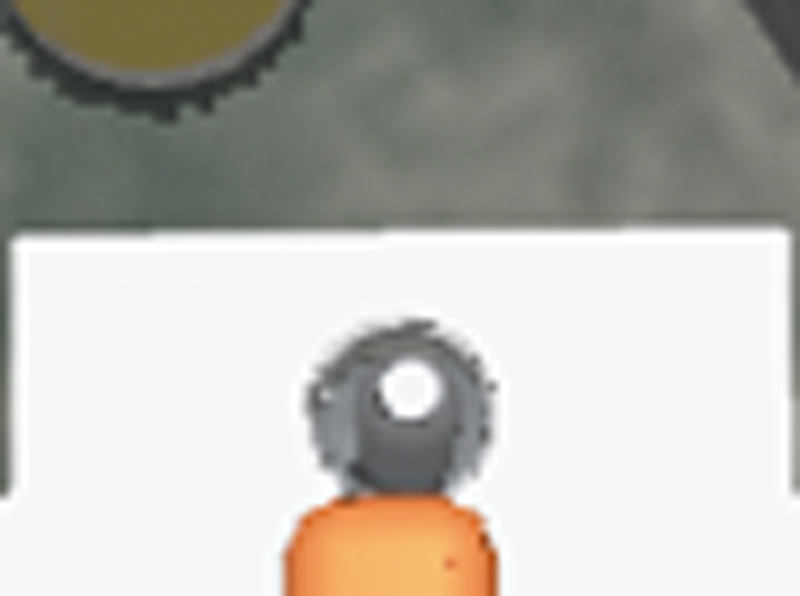

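View pics/c29.png

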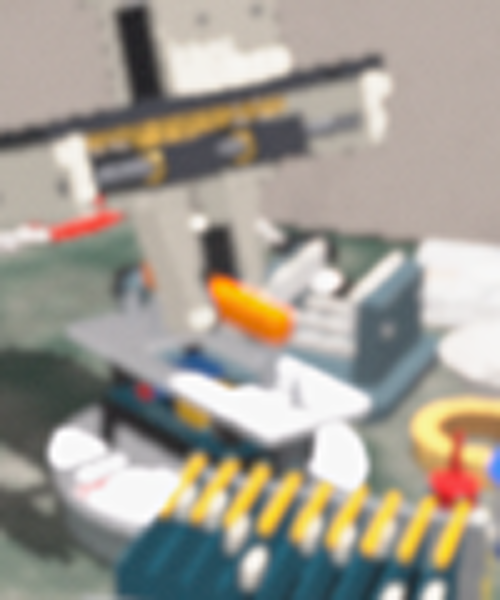

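```bash
python3 -m crank '[[0,0,0,0,0,0,0.35],[0,0,0,0,0,0,0.35],[0,0,0,0,0,0,0.35]]'; python3 - <<'E'
from rel import *
snap('wrist','w18');crop('w18',250,90,400,270,'c30');snap('side','s18');crop('s18',320,140,420,260,'c31')
st=get_state();print(st['eef_pos'],st['force'],st['moment'],st['width'])
E
```

```text
t: 15.92
eef_pos: [0.6377, 0.2833, 0.0982]
ee_rot: [1.564, 1.224, -1.367]
force: [-0.8, -0.8, -0.2]
width: 0.0303
c30 3.3333333333333335
c31 5.0
[0.6376 0.2833 0.0982] [-0.0201 -0.0495 -0.5947] [1.1254 0.2291 0.0389] 0.030452886389423155
```

View pics/c30.png

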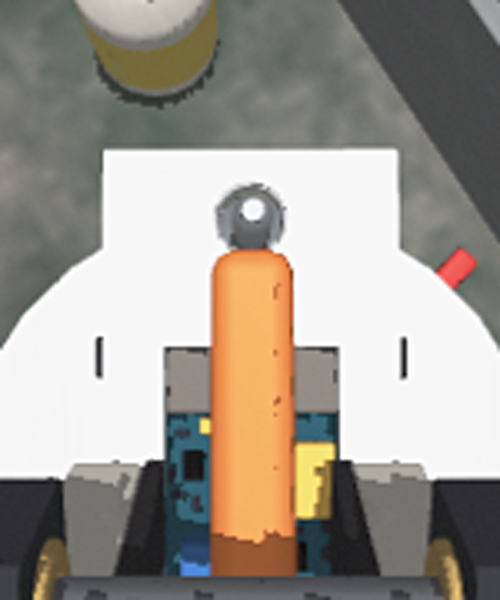

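View pics/c31.png

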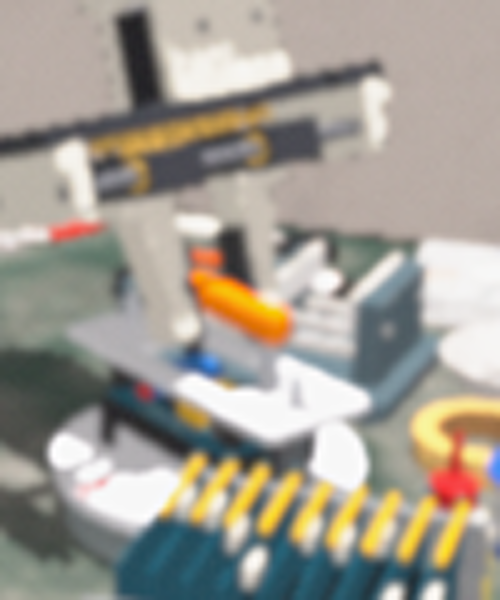

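```bash
python3 -m crank '[[0,0,0,0,0,0,0],[0,0,0,0,0,0,0],[0,0,0,0,0,0,0]]' 40; python3 - <<'E'
from rel import *
P,C=pose();N=np.array([.636,.287,P[2]]);st=get_state();print(P,st['force'],st['width'])
for th in (.1,.2,.3,.4,.5,.6,.7,.78):
    d=Rn.from_rotvec([0,0,th]).apply(P-N)-(P-N);print(th,C.T@d*1000,C.T@[0,0,th])
E
```

```text
t: 16.4
eef_pos: [0.6376, 0.2833, 0.0983]
ee_rot: [1.564, 1.224, -1.367]
force: [0.4, -0.4, 0.1]
width: 0.0136
[0.6376 0.2833 0.0983] [ 0.3995 -0.3956  0.126 ] 0.013587563380108162
0.1 [-0.0345 -0.0927 -0.3891] [-0.094   0.034   0.0002]
0.2 [-0.082  -0.2214 -0.7663] [-0.1881  0.068   0.0005]
0.3 [-0.142  -0.3849 -1.128 ] [-0.2821  0.102   0.0007]
0.4 [-0.214  -0.5816 -1.4705] [-0.3762  0.136   0.001 ]
0.5 [-0.2972 -0.8094 -1.7903] [-0.4702  0.17    0.0012]
0.6 [-0.3907 -1.0662 -2.0844] [-0.5643  0.204   0.0014]
0.7 [-0.4937 -1.3493 -2.3497] [-0.6583  0.238   0.0017]
0.78 [-0.5823 -1.5928 -2.5394] [-0.7335  0.2652  0.0019]
```

```bash
python3 -m crank '[[0,-0.0001,-0.0004,-0.094,0.034,0,0],[0,-0.0002,-0.0008,-0.188,0.068,0,0],[-0.0001,-0.0004,-0.0011,-0.282,0.102,0.001,0],[-0.0002,-0.0006,-0.0015,-0.376,0.136,0.001,0],[-0.0003,-0.0008,-0.0018,-0.470,0.170,0.001,0],[-0.0004,-0.0011,-0.0021,-0.564,0.204,0.001,0],[-0.0004,-0.0011,-0.0021,-0.564,0.204,0.001,0]]'; python3 - <<'E'
from rel import *
st=get_state();print(st['eef_pos'],st['force'],st['moment'],st['width'],st['q'])
f=snap('wrist','w19');snap('top','t19');crop('t19',260,90,370,190,'c32')
E
```

```text
t: 17.27
eef_pos: [0.6389, 0.2843, 0.0985]
ee_rot: [1.564, 1.224, -0.768]
force: [-0.7, 1.0, -1.2]
width: 0.0136
[0.6389 0.2843 0.0985] [-0.7179  0.9902 -1.1881] [ 0.9024  0.9709 -0.0172] 0.013552034708064972 [ 0.8585  0.4538 -0.3863  0.4861 -0.8121 -0.4004]
c32 6.0
```

View pics/w19.png

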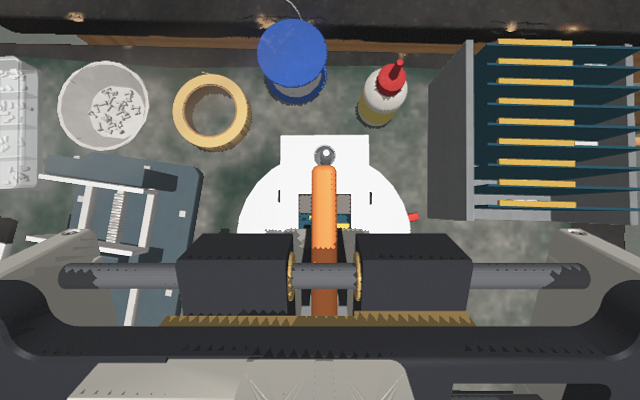

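View pics/c32.png

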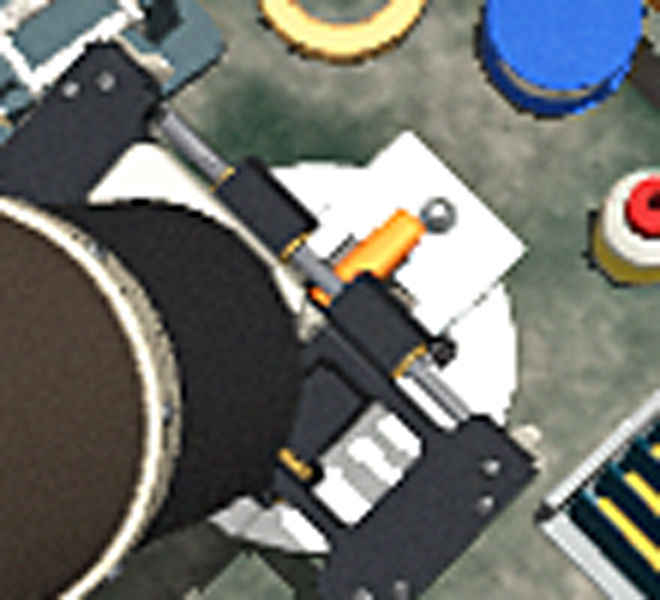

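```bash
python3 -m crank '[[0,-0.0001,-0.0002,-0.047,0.017,0,0],[0,-0.0003,-0.0004,-0.094,0.034,0,0],[-0.0001,-0.0005,-0.0005,-0.15,0.054,0,0],[-0.0001,-0.0005,-0.0005,-0.15,0.054,0,0]]'; python3 - <<'E'
from rel import *
st=get_state();print(st['eef_pos'],st['ee_rot'],st['force'],st['moment'],st['width'])
f=snap('wrist','w20');snap('side','s20');crop('s20',320,140,420,260,'c33')
snap('top','t20');crop('t20',260,90,370,190,'c34')
E
```

```text
t: 17.88
eef_pos: [0.6392, 0.2853, 0.0984]
ee_rot: [1.565, 1.225, -0.606]
force: [0.8, -0.6, -1.2]
width: 0.0135
[0.6392 0.2853 0.0984] [ 1.5648  1.2247 -0.6058] [ 0.7885 -0.5666 -1.1907] [0.796  1.1093 0.    ] 0.013451481571452163
c33 5.0
c34 6.0
```

View pics/c33.png

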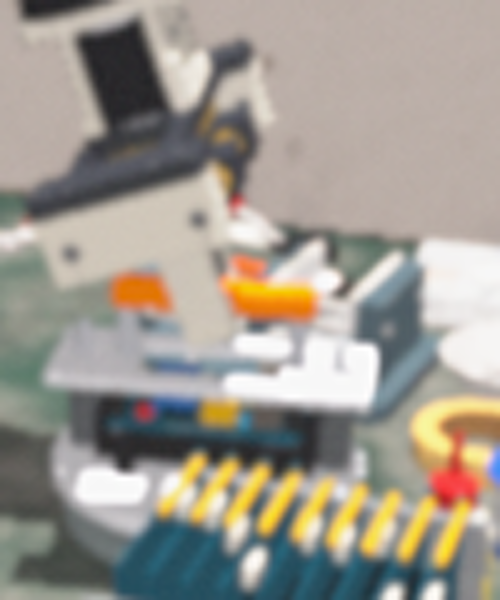

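View pics/c34.png

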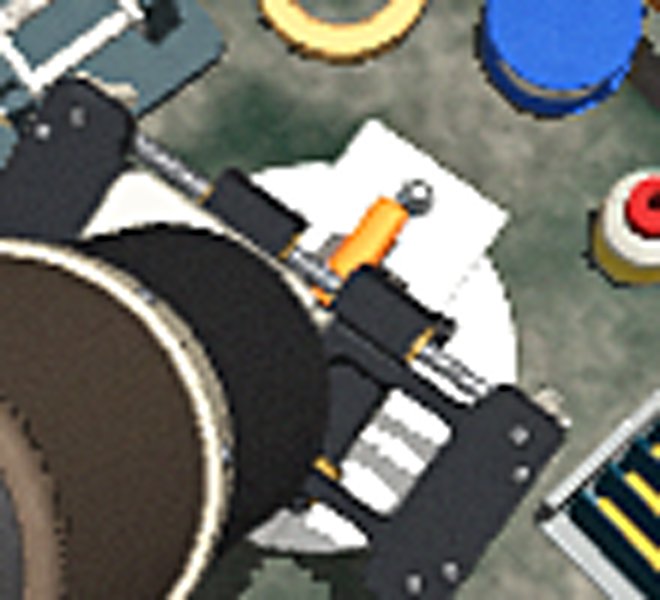

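```bash
for i in 1; do python3 -m crank '[[0,-0.0001,-0.0001,-0.028,0.010,0,0],[0,-0.0002,-0.0001,-0.056,0.020,0,0],[0,-0.0002,-0.0001,-0.056,0.020,0,0]]'; done; python3 - <<'E'
from rel import *
st=get_state();print(st['eef_pos'],st['ee_rot'],st['force'],st['moment'])
E
python3 -m crank '[[0,-0.0001,0,-0.014,0.005,0,0],[0,-0.0001,0,-0.028,0.010,0,0],[0,-0.0001,0,-0.028,0.010,0,0]]'; python3 - <<'E'
from rel import *
st=get_state();print(st['eef_pos'],st['ee_rot'],st['force'],st['moment'])
w=snap('wrist','w21')
t=snap('top','t21');crop('t21',290,90,360,160,'c35')
E
```

```text
t: 18.4
eef_pos: [0.6392, 0.2857, 0.0983]
ee_rot: [1.564, 1.225, -0.547]
force: [0.0, -0.4, -1.1]
width: 0.0136
[0.6392 0.2857 0.0983] [ 1.5639  1.2248 -0.5472] [ 0.0362 -0.4297 -1.0838] [0.6096 1.1481 0.0083]
t: 18.77
eef_pos: [0.6393, 0.2859, 0.0983]
ee_rot: [1.564, 1.225, -0.518]
force: [0.3, 0.6, -1.3]
width: 0.0137
[0.6393 0.2859 0.0983] [ 1.5641  1.2248 -0.5175] [ 0.3014  0.5928 -1.2556] [0.6175 1.0856 0.1218]
c35 8.571428571428571
```

View pics/c35.png

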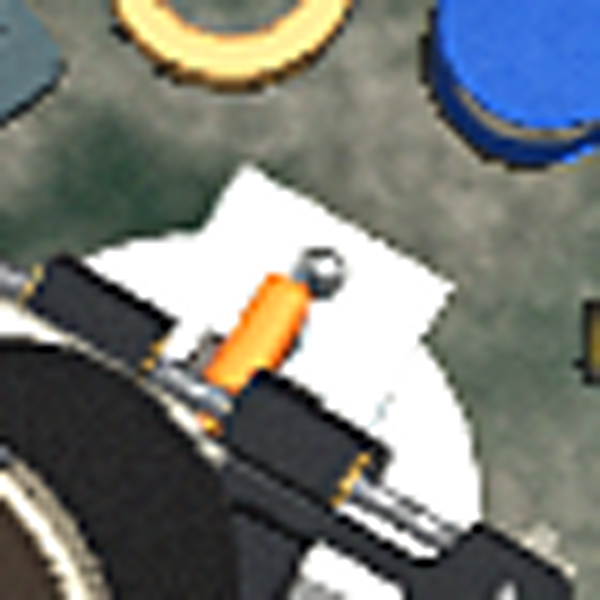

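View pics/w21.png

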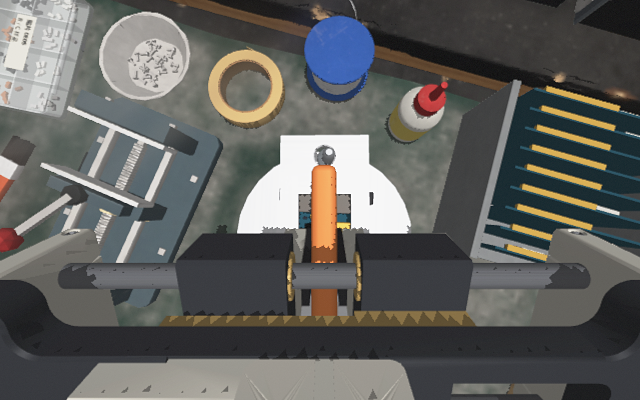

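```bash
python3 - <<'E'
from rel import *
t=load('t21');c=np.array([.636,.286])
for px in [(322,268),(318,270)]:
    p=onz(t,290+px[0]/8.571,90+px[1]/8.571,.098)[:2]-c;print(np.linalg.norm(p),np.arctan2(p[1],p[0])+np.pi-1.7802)
E
python3 -m crank '[[0,0,0,-0.01,0.004,0,0],[0,0,0,-0.01,0.004,0,0]]';python3 -c "
from station import get_state;s=get_state();print(s['moment'],s['ee_rot'])"
```

```text
0.0581724056000377 0.8244363605392511
0.05722217237491372 0.8343891861809138
t: 19.12
eef_pos: [0.6393, 0.2859, 0.0983]
ee_rot: [1.565, 1.225, -0.506]
force: [0.8, 0.6, -0.9]
width: 0.0136
[0.65714954 1.12432133 0.09432745] [ 1.56532489  1.22480402 -0.50564956]
```

```bash
python3 -m crank '[[0,0,0,0,0,0,0.4],[0,0,0,0,0,0,0.4],[0,0,0,0,0,0,0.4],[-0.05,0,0,0,0,0,0.4],[-0.11,0,0,0,0,0,0.4],[-0.17,0,0,0,0,0,0.4],[-0.2,0,0,0,0,0,0.4],[-0.2,0,0,0,0,0,0.4]]'; python3 - <<'E'
from rel import *
st=get_state();print(st['eef_pos'],st['force'],st['width'],st['q'])
snap('wrist','w22');snap('side','s22');crop('s22',320,140,420,260,'c37')
t=snap('top','t22');crop('t22',260,90,370,190,'c36')
E
```

```text
t: 20.12
eef_pos: [0.5802, 0.3203, 0.2898]
ee_rot: [1.581, 1.224, -0.49]
force: [0.4, 0.7, -0.8]
width: 0.0351
[0.5802 0.3203 0.2898] [ 0.3588  0.6758 -0.7841] 0.03506562750632282 [ 0.9834  0.2146 -0.2465  0.3881 -1.1062 -0.0879]
c37 5.0
c36 6.0
```

View pics/w22.png

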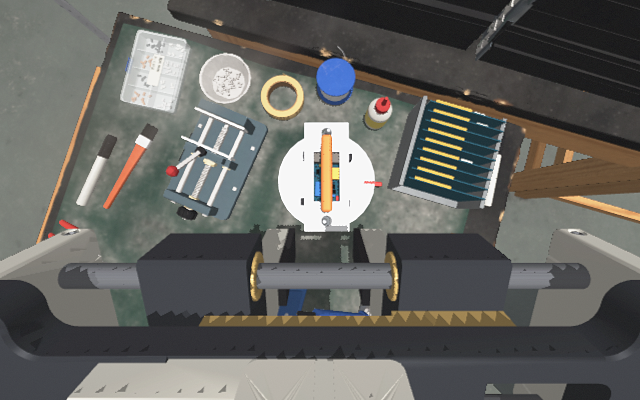

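View pics/c37.png

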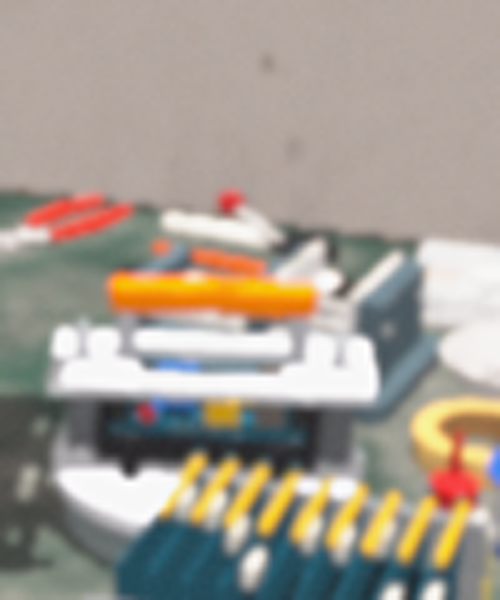

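View pics/c36.png

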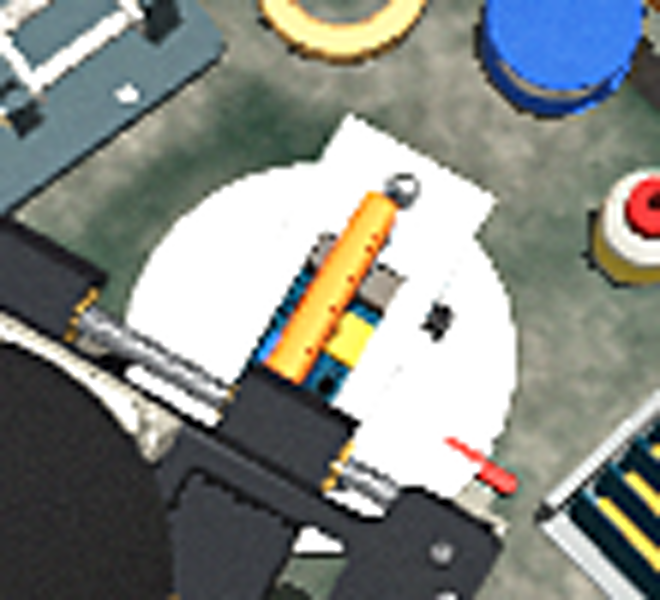

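```bash
python3 - <<'E'
from rel import *
snap('wrist','w23');crop('w23',270,110,400,240,'c38')
f=load('w23')
h=cv2.cvtColor(f['pixels'],cv2.COLOR_RGB2HSV);m=((h[...,0]<8)|(h[...,0]>172))&(h[...,1]>120)&(h[...,2]>80)
ys,xs=np.nonzero(m[150:215,355:390]);print(len(xs))
for x in sorted(set(xs)): print(x+355,ys[xs==x].mean()+150,end='; ')
a=onz(f,363,0,.034)
c=np.array([.6364,.2873])
for x in sorted(set(xs)):
    y=ys[xs==x].mean()+150
    for z in(.034,.014):
        p=onz(f,x+355,y,z)[:2]-c;print(x+355,round(y,1),z,'r',np.linalg.norm(p).round(4),'ang',np.arctan2(p[1],p[0]).round(4))
# pins
E
```

```text
c38 4.615384615384615
50
362 181.5; 363 181.5; 364 181.5; 365 181.5; 366 181.5; 367 181.5; 368 181.5; 369 181.5; 370 181.5; 371 181.5; 372 181.5; 373 183.5; 374 183.5; 375 183.5; 376 183.5; 377 183.5; 378 183.5; 379 183.5; 362 181.5 0.034 r 0.0579 ang -2.1357
362 181.5 0.014 r 0.0605 ang -2.1007
363 181.5 0.034 r 0.0594 ang -2.134
363 181.5 0.014 r 0.0621 ang -2.0999
364 181.5 0.034 r 0.0609 ang -2.1325
364 181.5 0.014 r 0.0637 ang -2.0992
365 181.5 0.034 r 0.0624 ang -2.131
365 181.5 0.014 r 0.0653 ang -2.0986
366 181.5 0.034 r 0.0639 ang -2.1296
366 181.5 0.014 r 0.0668 ang -2.0979
367 181.5 0.034 r 0.0654 ang -2.1283
367 181.5 0.014 r 0.0684 ang -2.0973
368 181.5 0.034 r 0.0669 ang -2.127
368 181.5 0.014 r 0.07 ang -2.0967
369 181.5 0.034 r 0.0684 ang -2.1258
369 181.5 0.014 r 0.0716 ang -2.0962
370 181.5 0.034 r 0.0699 ang -2.1246
370 181.5 0.014 r 0.0732 ang -2.0957
371 181.5 0.034 r 0.0714 ang -2.1235
371 181.5 0.014 r 0.0748 ang -2.0952
372 181.5 0.034 r 0.073 ang -2.1224
372 181.5 0.014 r 0.0763 ang -2.0947
373 183.5 0.034 r 0.0746 ang -2.162
373 183.5 0.014 r 0.078 ang -2.1349
374 183.5 0.034 r 0.0762 ang -2.1602
374 183.5 0.014 r 0.0796 ang -2.1336
375 183.5 0.034 r 0.0777 ang -2.1585
375 183.5 0.014 r 0.0812 ang -2.1324
376 183.5 0.034 r 0.0792 ang -2.1568
376 183.5 0.014 r 0.0828 ang -2.1313
377 183.5 0.034 r 0.0807 ang -2.1552
377 183.5 0.014 r 0.0843 ang -2.1301
378 183.5 0.034 r 0.0822 ang -2.1537
378 183.5 0.014 r 0.0859 ang -2.1291
379 183.5 0.034 r 0.0837 ang -2.1522
379 183.5 0.014 r 0.0875 ang -2.128
```

View pics/c38.png

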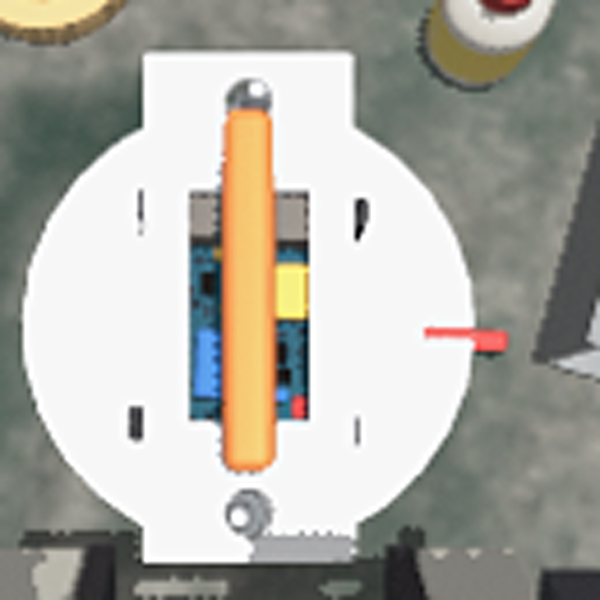

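```bash
python3 - <<'E'
from look import *
a=load('top0')['pixels'];t=snap('top','t24');b=t['pixels']
d=np.abs(a.astype(int)-b).max(2)
for n,(x0,y0,x1,y1) in dict(bottle=(355,112,382,142),reel=(335,75,372,112),marker=(395,190,430,225),cut=(312,265,360,310),mark2=(155,45,205,85),cut2=(128,80,160,135)).items(): print(n,(d[y0:y1,x0:x1]>60).mean())
cv2.imwrite('pics/t24b.png',cv2.cvtColor(b,cv2.COLOR_RGB2BGR))
E
```

```text
bottle 0.0
reel 0.0
marker 0.0
cut 0.0
mark2 0.0
cut2 0.0
```

View pics/t24b.png

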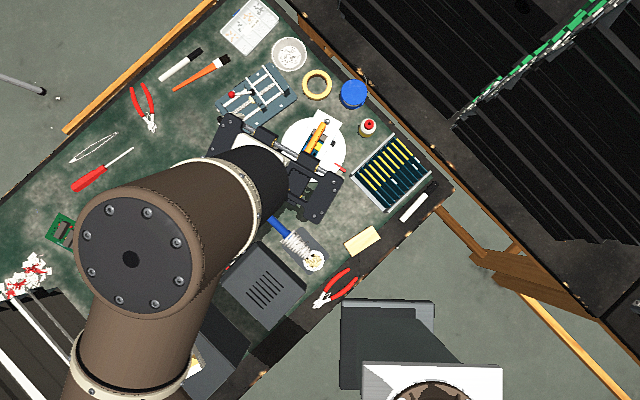

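The bystanders have not moved, the red line sits at the pointer, and the gripper is clear of everything.

```bash
python3 -c "
from station import job_done,get_state;print(get_state()['t']);print(job_done())"
```

```text
20.375
the job is handed in; nothing more can be done
None
```

The job is done and handed in at t = 20.4 s: board in the nest, bridge seated on both posts, turntable at its red pointer, gripper clear.

- **Board:** it went from the wooden rest into the nest. Contact came at the expected seated height, and a wrist picture after release showed it lying between the stops.
- **Bridge:** I drew it off along the peg and set it over the two posts. I gripped the handle about 20° off its own axis, because the full 40° tilt ran into the elbow and wrist joint limits. Seating contact was about 12 N. After release, the pictures showed it level with a pin standing in each hole.
- **Turntable:** I turned it about 0.86 rad by the handle and let go. The last wrist picture put the red line at -2.125 rad and the pointer at -2.131 rad, well within the 0.06 rad capture range. I never read the click directly; I infer it from that alignment and from the table pulling the handle onward just before release.
- **Bystanders:** the first and last top views showed no pixel change at the flux bottle, reel, or either candidate for the cutters and marker.

One measurement disagreed. The post spacing came out at 114–118 mm in the pictures instead of 120 mm, so I aimed from the midpoint between the posts and corrected 1 mm on the way down.

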